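# Clear the fossil prep board

### The arm

A 6-joint arm with a two-finger parallel gripper is mounted at the origin on the work surface. World frame = base frame: x ahead of the robot, y to its left, z up, the work surface at z = 0. Lengths are in mm, angles in rad, forces in N, time in s.
With the tool pointing down it reaches from about 275 to 750 mm from the base axis. Payload 10.2 kg.
Tool frame: the origin (TCP) lies at the very end of the fingers, on their centre line; the grasp point (between the pads) lies 19 mm behind it; x points along the fingers, y is the direction in which the jaws open and shut, and the axes are right-handed (so a half turn about x gives the same grasp; the last joint's range is limited). The gripper opens to 85 mm and grips with 20 to 120 N. Pads are 22 mm wide; open, the fingers measure 114 mm over their backs; the gripper's body (76 mm by 85 mm) begins 54 mm behind the grasp point. The pads swing forward as they close: fully open they stand 13 mm farther back than shut.
Start: joints at [1.027, 0.313, 1.498, -0, 1.331, -0.223], TCP at [165.559, 498.218, 231.294] pointing down, gripper open.
Joint ranges: [-2.94, 2.94], [-0.97, 2.17], [0.19, 2.56], [-1.23, 4.37], [0.02, 3.11], [-2.88, 2.88]. Speed limits (rad/s): [2.39, 2.39, 3.01, 3.14, 3.14, 3.14].

### API

Orientations are given as a unit quaternion [w, x, y, z].
In Python, from rig import ctrl, viewer, finish_job gives the robot as it stands.
- The arm moves only by the tool carry_out, never from a script. Its argument "targets" is a list of rows, each an object of numbers: "x", "y", "z": the shift along the world's x, y, z in m; "ax", "ay", "az": the turn, a rotation vector about the world's x, y, z in rad; "hand": the opening, from -1 (shut) to 1 (fully open). A call has 1 to 5 rows; each row is the pose to reach, as a shift and turn from the pose commanded when the call began; what a row does not reach only later rows make up. A row lasts 1/8 s, in which the tool goes at most 62.5 mm and 10.7 degrees, less where a joint would pass 70% of its speed; a pose out of reach is approached as far as the arm can. A call with a gripper value outside its range is refused whole. The fingers move at their own pace and stop on an object; "grip_force" is the grip in N (left out, the last holds). Time passes only in rows, so rows that repeat a pose let the fingers close. It gives the time, the measured TCP pose, the force and the opening at its end, in the units of the state.
- ctrl.sense(): the state, without advancing time (a new reading comes with each control period).
- viewer.capture(name): name is "side" or "top" or "wrist"; returns the picture (480x640x3 uint8, blue, green, red); there is no depth.
- viewer.camera_info(name): a dict with "fx", "fy", "cx", "cy" (pixels), "R" (3x3) and "t" (3): a world point X has camera coordinates R X + t. Camera axes: x right, y down, z forward; pixel columns grow to the right and rows downward; lengths in mm; the calibration is good to about 2 mm. A picture is of the moment at which its call begins: read the wrist's pose just before it. camera_info takes no time and is no camera call; for the wrist camera it gives the pose at the moment of the call.
- finish_job(): hands the job in, once; it reports no verdict.
The state is a dict: "time_s": time; "joints": joint angles; "dq": joint speeds; "tau": joint torques, N m; "eef_pos": TCP position; "ee_rot": TCP orientation; "force": force on the tool from outside, world axes, zero at the start; "wrist_torque": the same for the moment, N m; "grip_width": opening from 0.0 (shut) to 1.0 (fully open).
Only numpy, scipy, OpenCV 4.12 (cv2) and the standard library are available. Lean on these libraries where they do the work, as an engineer would, in place of code of your own. Each camera call takes 0.05 s, during which the arm holds its last target. There are 200 camera calls.

### The job

Clear the fossil prep board for the next slab: first move every loupe from the board to stand upright on the cork pad. Then take the scraper block by its grip, set its blade down on the board and wipe all the shale chips off the board's open edge into the catch trough, never pushing or gripping the chips with the fingers themselves. Hang the scraper on the hook by its handle, and only then stand every loupe back upright on the clean board, leaving all the chips in the trough and the beetle model, the specimen tray and the jar undisturbed.

Things in the scene. Friction and masses are not known exactly. Their poses are not given: they have to be found in the camera images.
- station: Fixed prep station, 200 (x) x 350 (y) x 45 mm, standing on the bench; origin under the middle of its footprint. White level board, top 45 mm above the bench, over y -75 to +175 mm; a rim 8 mm wide, 6 mm above the board, runs along its +y end and both x sides (clear inside: x -92 to 92, y up to 167). Its -y edge is open, without rim; the catch trough lies beyond it.
- trough (a point): Centre of the floor of the catch trough, which is part of the station and fixed, along the open -y edge of the board: open-topped metal, inside x -95 to +95 mm and y -45 to +50 mm about this point (axes as the station's), floor 4 mm above the bench, outer walls 5 mm thick reaching 45 mm above the bench.
- pad: Fixed cork pad lying on the bench, 120 (x) x 200 (y) x 4 mm thick, for parking loupes; origin at the centre of its underside.
- hook_bar (a point): Steel hook on a fixed stand: level bar 10 mm thick. Point: on top of the bar, 135 mm above the bench, mid-way along the length where a handle hangs. x runs along the bar towards the 14 mm post at x = +85 mm, 137 mm tall; at x = -24 the free end turns up, its tip 18 mm above the bar's top, out to x = -35. Base plate 100 x 120 x 12 mm, x +35 to +135.
- scraper_grip (a point): Loose scraper, 300 g, standing upright on its metal blade on the bench. Point: centre of the wooden grip bar, 110 (y) x 14 (x) x 50 mm high. Axes: z up, y along the blade, x through the thickness. Blade block 120 (y) x 24 (x) x 28 mm high, its flat underside 103 mm below this point; centre of mass about 70 mm below it.
- scraper_window (a point): Centre of the through window of the scraper's handle, 50 mm below scraper_grip: 82 mm wide (y), 50 mm high, open along x, between the grip bar above, the blade block below and a 14 mm post at each end. The scraper hangs with the hook's bar through this window, the underside of the grip bar resting on the hook's bar.
- loupe_a_mid (a point): Stand loupe (black drum with a clear waist and a glass lens on top), loose, 50 mm diameter, 55 mm tall, 100 g, upright; point at its centre, half-way up. May be absent (two or three are there).
- loupe_b_mid (a point): Stand loupe (black drum with a clear waist and a glass lens on top), loose, 50 mm diameter, 55 mm tall, 100 g, upright; point at its centre, half-way up. May be absent (two or three are there).
- loupe_c_mid (a point): Stand loupe (black drum with a clear waist and a glass lens on top), loose, 50 mm diameter, 55 mm tall, 100 g, upright; point at its centre, half-way up. May be absent (two or three are there).
- chip0_mid (a point): Dark shale chip, loose, about 25 x 32 x 12 mm thick, 25 g; point at its centre. May be absent (three to six are there).
- chip1_mid (a point): Dark shale chip, loose, about 25 x 32 x 12 mm thick, 25 g; point at its centre. May be absent (three to six are there).
- chip2_mid (a point): Dark shale chip, loose, about 25 x 32 x 12 mm thick, 25 g; point at its centre. May be absent (three to six are there).
- chip3_mid (a point): Dark shale chip, loose, about 25 x 32 x 12 mm thick, 25 g; point at its centre. May be absent (three to six are there).
- chip4_mid (a point): Dark shale chip, loose, about 25 x 32 x 12 mm thick, 25 g; point at its centre. May be absent (three to six are there).
- chip5_mid (a point): Dark shale chip, loose, about 25 x 32 x 12 mm thick, 25 g; point at its centre. May be absent (three to six are there).
- beetle_model: Bystander: beetle model on a black plinth 100 x 140 mm, about 95 mm tall; origin centre of underside.
- unit_tray: Bystander: open white specimen tray with pinned insects, 100 x 120 x 45 mm; origin centre of underside.
- jar: Bystander: amber jar, 60 mm diameter, 90 mm tall; origin centre of underside.

How it is judged (in metres and radians):
On the way, in this order (a step that is already met when the one before it is completed fails the run):
1. every loupe stands upright on the cork pad, let go (x of loupe_a_mid in the frame of pad between -0.06 and 0.06 m and y of loupe_a_mid in the frame of pad between -0.1 and 0.1 m and z of loupe_a_mid in the frame of pad between 0.02 and 0.045 m and angle between each of loupe_a_mid, loupe_b_mid, loupe_c_mid's own z axis and vertical below 0.15 rad and x of loupe_b_mid in the frame of pad between -0.06 and 0.06 m and y of loupe_b_mid in the frame of pad between -0.1 and 0.1 m and z of loupe_b_mid in the frame of pad between 0.02 and 0.045 m and x of loupe_c_mid in the frame of pad between -0.06 and 0.06 m and y of loupe_c_mid in the frame of pad between -0.1 and 0.1 m and z of loupe_c_mid in the frame of pad between 0.02 and 0.045 m and linear speed of each of loupe_a, loupe_b, loupe_c below 0.03 m/s and contact force between the fingers and loupe_a below 0.2 N and contact force between the fingers and loupe_b below 0.2 N and contact force between the fingers and loupe_c below 0.2 N), for 0.2 s.
2. the scraper, held, has its blade down on (or just over) the board (contact force between the fingers and scraper above 1 N and x of scraper in the frame of station between -0.1 and 0.1 m and y of scraper in the frame of station between -0.1 and 0.175 m and z of scraper in the frame of station between 0.03 and 0.055 m), for 0.2 s.
3. all the chips lie in the catch trough (x of chip0_mid in the frame of station between -0.1 and 0.1 m and y of chip0_mid in the frame of station between -0.175 and -0.07 m and z of chip0_mid in the frame of station between 0 and 0.036 m and x of chip1_mid in the frame of station between -0.1 and 0.1 m and y of chip1_mid in the frame of station between -0.175 and -0.07 m and z of chip1_mid in the frame of station between 0 and 0.036 m and x of chip2_mid in the frame of station between -0.1 and 0.1 m and y of chip2_mid in the frame of station between -0.175 and -0.07 m and z of chip2_mid in the frame of station between 0 and 0.036 m and x of chip3_mid in the frame of station between -0.1 and 0.1 m and y of chip3_mid in the frame of station between -0.175 and -0.07 m and z of chip3_mid in the frame of station between 0 and 0.036 m and x of chip4_mid in the frame of station between -0.1 and 0.1 m and y of chip4_mid in the frame of station between -0.175 and -0.07 m and z of chip4_mid in the frame of station between 0 and 0.036 m and x of chip5_mid in the frame of station between -0.1 and 0.1 m and y of chip5_mid in the frame of station between -0.175 and -0.07 m and z of chip5_mid in the frame of station between 0 and 0.036 m), for 0.2 s.
4. the scraper hangs on the hook by its handle, let go (x of scraper_grip in the frame of hook_bar between -0.028 and 0.075 m and y of scraper_grip in the frame of hook_bar between -0.04 and 0.04 m and z of scraper_grip in the frame of hook_bar between 0 and 0.05 m and contact force between scraper and hook above 1 N and height (world z) of scraper_grip above 0.13 m and angle between scraper_grip's own z axis and vertical below 0.6 rad and linear speed of scraper below 0.05 m/s and contact force between the fingers and scraper below 0.2 N), for 0.2 s.
5. every loupe stands upright on the cleared board again, let go (x of loupe_a_mid in the frame of station between -0.092 and 0.092 m and y of loupe_a_mid in the frame of station between -0.075 and 0.167 m and z of loupe_a_mid in the frame of station between 0.06 and 0.085 m and angle between each of loupe_a_mid, loupe_b_mid, loupe_c_mid's own z axis and vertical below 0.08 rad and x of loupe_b_mid in the frame of station between -0.092 and 0.092 m and y of loupe_b_mid in the frame of station between -0.075 and 0.167 m and z of loupe_b_mid in the frame of station between 0.06 and 0.085 m and x of loupe_c_mid in the frame of station between -0.092 and 0.092 m and y of loupe_c_mid in the frame of station between -0.075 and 0.167 m and z of loupe_c_mid in the frame of station between 0.06 and 0.085 m and linear speed of each of loupe_a, loupe_b, loupe_c below 0.03 m/s and contact force between the fingers and loupe_a below 0.2 N and contact force between the fingers and loupe_b below 0.2 N and contact force between the fingers and loupe_c below 0.2 N), for 0.2 s.
At the end, for the whole second after the job is handed in: Every loupe stands upright (within 4 degrees) on the board, centre inside the rims; every chip lies in the trough below board level; the scraper hangs with the hook bar through its window, its grip within 40 mm sideways of the bar; all at rest (all of step 3 and x of loupe_a_mid in the frame of station between -0.092 and 0.092 m and y of loupe_a_mid in the frame of station between -0.075 and 0.167 m and z of loupe_a_mid in the frame of station between 0.06 and 0.085 m and angle between each of loupe_a_mid, loupe_b_mid, loupe_c_mid's own z axis and vertical below 0.08 rad and x of loupe_b_mid in the frame of station between -0.092 and 0.092 m and y of loupe_b_mid in the frame of station between -0.075 and 0.167 m and z of loupe_b_mid in the frame of station between 0.06 and 0.085 m and x of loupe_c_mid in the frame of station between -0.092 and 0.092 m and y of loupe_c_mid in the frame of station between -0.075 and 0.167 m and z of loupe_c_mid in the frame of station between 0.06 and 0.085 m and linear speed of each of loupe_a, loupe_b, loupe_c, chip0, chip1, chip2, chip3, chip4, chip5 below 0.03 m/s and x of scraper_grip in the frame of hook_bar between -0.028 and 0.075 m and y of scraper_grip in the frame of hook_bar between -0.04 and 0.04 m and z of scraper_grip in the frame of hook_bar between 0 and 0.05 m and contact force between scraper and hook above 1 N and height (world z) of scraper_grip above 0.13 m and angle between scraper_grip's own z axis and vertical below 0.6 rad and linear speed of scraper below 0.05 m/s); the robot touches nothing.
It fails at once if a bystander (beetle model, specimen tray or jar) is moved more than 20 mm or tipped (distance of any of beetle_model, unit_tray, jar from where it was at the start of the episode above 0.02 m or angle between any of beetle_model, unit_tray, jar's own z axis and vertical above 0.35 rad).
It fails at once if the fingers push or grip a chip (over 1 N) (contact force between the fingers and chip0 above 1 N or contact force between the fingers and chip1 above 1 N or contact force between the fingers and chip2 above 1 N or contact force between the fingers and chip3 above 1 N or contact force between the fingers and chip4 above 1 N or contact force between the fingers and chip5 above 1 N).
Of loupe_a, loupe_b, loupe_c only 2 to 3 are there at a start; the rules pass over those that are not, and their reading is None.
Of chip0, chip1, chip2, chip3, chip4, chip5 only 3 to 6 are there at a start; the rules pass over those that are not, and their reading is None.
At some moment in a run one of loupe_a, loupe_b, loupe_c, chip0, chip1, chip2, chip3, chip4, chip5 may be knocked a few centimetres aside while the robot is not near it.
It also fails if it takes over 210 s, if anything falls off the work surface, if the arm or the gripper's body presses on something with over 40 N, if the wrist force passes 120 N, or if a joint passes its speed limit or range.

## Working session

There is one attempt and no reset: what is moved stays moved. The work goes in short steps, Python scripts to look and compute and a tool call to move; the robot and the scene stay as the last step left them, time stands still between calls to the robot, and variables do not carry over. Pictures are saved under pics/ and viewed, about 12 in all and at most 16, crops included, and the job is handed in when it is done.

Besides the shell and the picture viewer there is one more tool, called after ">>>" as name(argument=value, ...) on one line, values as JSON. carry_out: Moves the arm, as the interface text tells. Its arguments: {"type":"object","properties":{"targets":{"type":"array"},"grip_force":{"type":"number"}},"required":["targets"]}

```bash
ls; mkdir -p pics; python3 - <<'E'
from rig import ctrl, viewer
import cv2,json
print(ctrl.sense())
for n in ("top","side"):
    im=viewer.capture(n); cv2.imwrite(f"pics/{n}0.png",im)
    c=viewer.camera_info(n); print(n,c)
E
```

```text
pics
{'time_s': 0.0, 'joints': array([ 1.02659987e+00,  3.13434208e-01,  1.49846408e+00, -2.60646869e-05,
        1.33102862e+00, -2.23405878e-01]), 'dq': array([-8.96768287e-04,  9.12390516e-04,  2.72227829e-04,  1.24298300e-03,
       -1.40195444e-03,  7.56748325e-05]), 'tau': array([-1.67985195e-04, -4.12262607e+01, -2.59742260e+01, -1.91755475e-04,
        4.12581110e-03,  9.03401258e-06]), 'eef_pos': array([165.41549693, 497.96865356, 230.7330077 ]), 'ee_rot': array([ 0.69786238,  0.11248796,  0.69819906, -0.11336949]), 'force': array([ 0.57105907, -0.82006773,  0.09016509]), 'wrist_torque': array([0.03093473, 0.00703285, 0.03661841]), 'grip_width': 0.9960470708151432}
top {'fx': 619.4670452431657, 'fy': 619.4670452431657, 'cx': 325.38315008084567, 'cy': 251.72612616865857, 'R': array([[ 0.12964543, -0.99154063,  0.0062642 ],
       [-0.97168961, -0.12830322, -0.19838746],
       [ 0.19751294,  0.01963317, -0.98010366]]), 't': array([ -60.65315891,  558.99612348, 1527.17841475])}
side {'fx': 486.3065829442304, 'fy': 486.3065829442304, 'cx': 320.61965962435323, 'cy': 240.59758721266473, 'R': array([[ 0.80075194, -0.598799  ,  0.01536476],
       [-0.38788521, -0.53790971, -0.74846389],
       [ 0.45644429,  0.59337416, -0.66299753]]), 't': array([-459.14578562,  298.43618055,  731.16421193])}
```

View pics/top0.png

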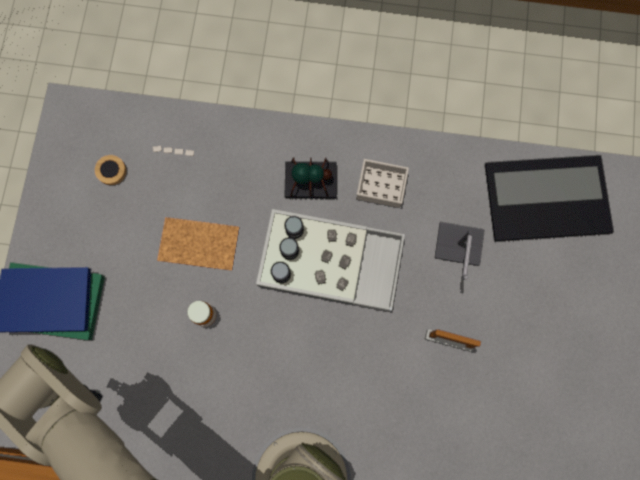

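View pics/side0.png

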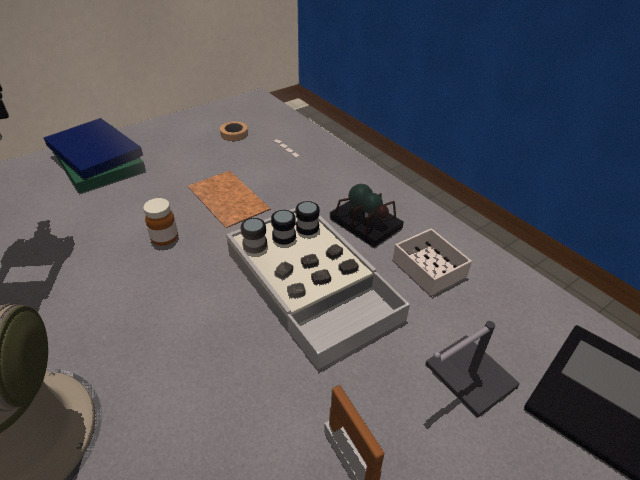

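```bash
cat > h.py <<'E'
import numpy as np, cv2
from rig import ctrl, viewer
def ray(c,u,v):
    d=c["R"].T@np.array([(u-c["cx"])/c["fx"],(v-c["cy"])/c["fy"],1.])
    return -c["R"].T@c["t"], d
def onz(c,u,v,z):
    o,d=ray(c,u,v); return o+d*(z-o[2])/d[2]
def proj(c,X):
    p=c["R"]@np.asarray(X,float)+c["t"]; return np.array([c["fx"]*p[0]/p[2]+c["cx"],c["fy"]*p[1]/p[2]+c["cy"]])
def tri(c1,p1,c2,p2):
    A=[];b=[]
    for c,p in((c1,p1),(c2,p2)):
        o,d=ray(c,*p); d/=np.linalg.norm(d); M=np.eye(3)-np.outer(d,d); A.append(M); b.append(M@o)
    A=np.vstack(A);b=np.hstack(b); X=np.linalg.lstsq(A,b,rcond=None)[0]
    return X, np.linalg.norm(A@X-b)
def blobs(m,amin=20):
    out=[]
    for k in cv2.findContours(m.astype(np.uint8)*255,cv2.RETR_EXTERNAL,cv2.CHAIN_APPROX_NONE)[0]:
        if cv2.contourArea(k)>=amin: out.append((cv2.minAreaRect(k),cv2.boxPoints(cv2.minAreaRect(k)),cv2.contourArea(k)))
    return out
E
python3 - <<'E'
from h import *
np.set_printoptions(precision=1,suppress=True)
c=viewer.camera_info("top"); im=cv2.imread("pics/top0.png"); hsv=cv2.cvtColor(im,cv2.COLOR_BGR2HSV)
H,S,V=cv2.split(hsv)
yy,xx=np.mgrid[:480,:640]
roi=lambda a,b,d,e:(xx>a)&(xx<b)&(yy>d)&(yy<e)
org=(H<18)&(S>130)
for n,m,z in(("pad",org&roi(140,250,205,280),4),("grip",org&roi(410,500,310,360),128)):
    for r,b,a in blobs(m): print(n,a,r[0],r[1]); print(np.array([onz(c,*p,z)[:2] for p in b]), onz(c,*r[0],z))
m=cv2.morphologyEx(((V>150)&roi(250,412,200,315)).astype(np.uint8),cv2.MORPH_CLOSE,np.ones((5,5)))
for r,b,a in blobs(m,500): print("station",a,b); print(np.array([onz(c,*p,45)[:2] for p in b]))
dk=(V<125)&roi(255,365,210,310)
for r,b,a in blobs(dk,30): print("dark",a,np.array(r[0]),np.array(r[1]),onz(c,*r[0],57)[:2])
big=cv2.resize(im[205:355,255:495],None,fx=3.3,fy=3.3,interpolation=cv2.INTER_CUBIC); cv2.imwrite("pics/crop0.png",big)
E
```

```text
pad 2992.0 (197.85723876953125, 243.34617614746094) (74.82508087158203, 42.577491760253906)
[[494.4 447.8]
 [609.2 453.7]
 [608.1 253.5]
 [493.6 250.3]] [550.9 351.2   4. ]
grip 266.5 (454.6707763671875, 338.3943786621094) (49.874637603759766, 8.242518424987793)
[[ 378.5 -260.4]
 [ 397.9 -263.9]
 [ 380.9 -380. ]
 [ 361.6 -376.2]] [ 379.7 -320.2  128. ]
station 10258.0 [[255.4 283.3]
 [269.8 207.6]
 [405.5 233.5]
 [391.  309.2]]
[[ 459.7  179. ]
 [ 662.   171.9]
 [ 639.4 -186.6]
 [ 439.1 -170.8]]
dark 346.0 [310.4 296.8] [109.4   5.1] [442.2  34.9]
dark 78.5 [341.9 283.7] [ 8.5 11.2] [485.6 -39.4]
dark 90.0 [320.2 277.1] [12.7  9. ] [495.3  17.2]
dark 358.0 [281.2 273. ] [24.1 19.1] [492.6 116.6]
dark 93.0 [344.6 261.8] [ 8.9 12.5] [542.4 -39.2]
dark 78.0 [326.1 256.3] [ 8.5 11.2] [550.4   9.3]
dark 89.5 [351.  239.7] [ 9.2 12.6] [601.9 -48.3]
dark 77.0 [332.  235.5] [11.  8.] [606.4   1.3]
dark 747.0 [292.8 238.2] [23.4 44.7] [586.2 100.1]
```

View pics/crop0.png

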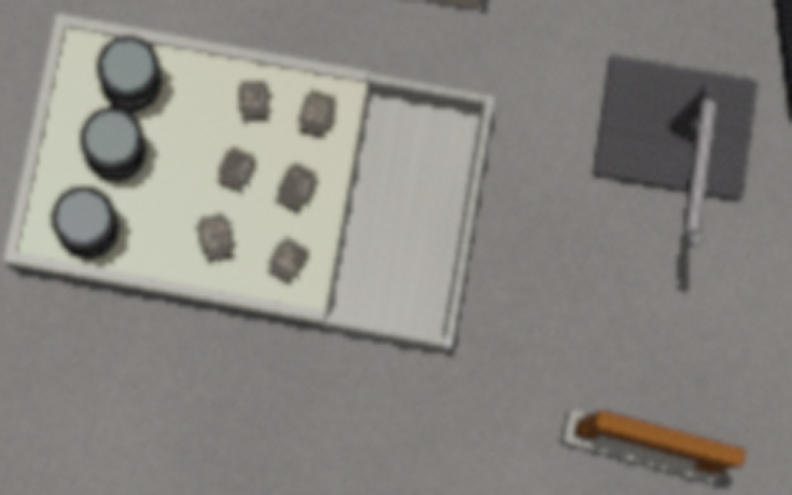

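```bash
python3 - <<'E'
from h import *
np.set_printoptions(precision=1,suppress=True)
c=viewer.camera_info("top"); s=viewer.camera_info("side")
q=lambda a,b,z:onz(c,a/3.3+255,b/3.3+205,z)
L=[q(130,68,100),q(113,138,100),q(84,217,100)]
print("loupes",np.array(L)[:,:2],"gap",np.linalg.norm(L[0]-L[1]),np.linalg.norm(L[1]-L[2]))
P=[q(60,16,51),q(8,262,51),q(453,350,45),q(493,97,45)]
P=np.array(P)[:,:2];print("station",P, P.mean(0),[np.linalg.norm(P[i]-P[i-1]) for i in range(4)])
ey=(P[0]+P[1]-P[2]-P[3]);print("yaw of station y",np.degrees(np.arctan2(-ey[0],ey[1])), np.degrees(np.arctan2(*(P[0]+P[3]-P[1]-P[2])[::-1])))
B=np.array([q(*p,12) for p in((611,57),(755,80),(741,199),(595,175))])[:,:2]
print("base",B,B.mean(0),[np.linalg.norm(B[i]-B[i-1]) for i in range(4)])
e=B[0]+B[1]-B[2]-B[3];print("hook yaw",np.degrees(np.arctan2(e[1],e[0])),np.degrees(np.arctan2(*(B[0]-B[1]+B[3]-B[2])))) 
print("post",q(709,100,137),"bar@135",q(700,190,135), "tip",q(695,238,153))
# side view: measure loupe tops & hook; check reprojection
for l in L: print("side pix loupe top",proj(s,l))
g=np.array([379.7,-320.2,128]); print(proj(s,g))
im=cv2.imread("pics/side0.png")
a=cv2.resize(im[380:480,310:410],(400,400),interpolation=2); b=cv2.resize(im[310:420,410:530],(436,400),interpolation=2)
cv2.imwrite("pics/crop1.png",np.hstack([a,b[:, :400]]))
E
```

```text
loupes [[609.3  97.4]
 [553.9 102.5]
 [491.3 115.5]] gap 55.674249971400535 63.929961137248945
station [[ 655.5  161.7]
 [ 456.8  172.7]
 [ 434.8 -174.5]
 [ 636.6 -184.1]] [545.9  -6.1] [np.float64(346.32408566084723), np.float64(199.00788458575389), np.float64(347.89436432586103), np.float64(202.03860608987728)]
yaw of station y -3.377044534055455 -2.945880289259212
base [[ 690.2 -278.5]
 [ 686.4 -395.1]
 [ 587.9 -391.8]
 [ 592.1 -274.8]] [ 639.1 -335.1] [np.float64(98.13979506253251), np.float64(116.7263568543983), np.float64(98.50392930604082), np.float64(117.0230815503534)]
hook yaw -2.0304006499487652 1.9406657065546344
post [ 632.5 -333.1  137. ] bar@135 [ 564.6 -332.6  135. ] tip [ 525.2 -328.2  153. ]
side pix loupe top [307.  208.9]
side pix loupe top [283.1 217.5]
side pix loupe top [252.9 225.8]
[350.4 416.4]
```

View pics/crop1.png

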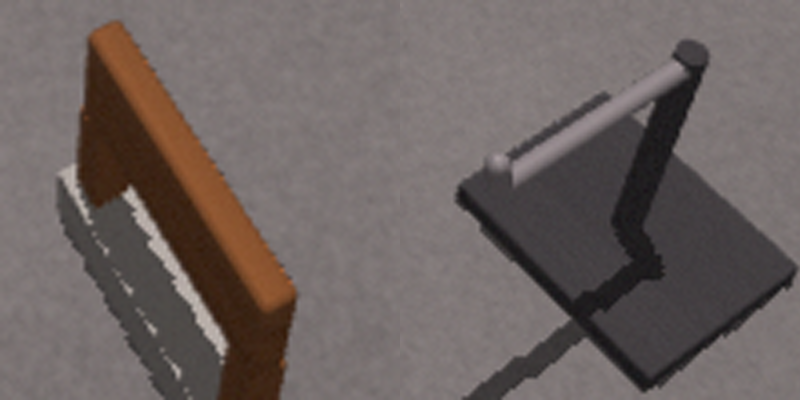

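```bash
python3 - <<'E'
from h import *
np.set_printoptions(precision=1,suppress=True)
c=viewer.camera_info("top"); s=viewer.camera_info("side")
e=[onz(s,105/4+310,28/4+380,128),onz(s,275/4+310,300/4+380,128)]; print("grip side",e,(e[0]+e[1])/2)
# orange top-face in top view: bright orange only
im=cv2.imread("pics/top0.png");h,S,V=cv2.split(cv2.cvtColor(im,cv2.COLOR_BGR2HSV))
m=(h<18)&(S>130)&(V>125); m[:310]=0;m[:,:410]=0
for r,b,a in blobs(m,15): print(a,r,onz(c,*r[0],128)); print(np.array([onz(c,*p,128)[:2] for p in b]))
print("post",onz(s,489.8,323.75,137),tri(c,(709/3.3+255,100/3.3+205),s,(489.8,323.75)))
print("tip",onz(s,436.7,354.6,153),tri(c,(695/3.3+255,238/3.3+205),s,(436.7,354.6)))
im=cv2.imread("pics/side0.png")
cv2.imwrite("pics/crop2.png",cv2.resize(im[190:300,225:375],(800,587),interpolation=2))
E
```

```text
grip side [array([ 391.4, -275.6,  128. ]), array([ 375.5, -379.6,  128. ])] [ 383.4 -327.6  128. ]
145.0 ((457.7141418457031, 337.22137451171875), (44.64270782470703, 4.242503643035889), 15.376252174377441) [ 383.4 -327.2  128. ]
[[ 385.7 -274.2]
 [ 395.7 -276. ]
 [ 381.1 -380. ]
 [ 371.2 -378.1]]
post [ 641.8 -332.6  137. ] (array([ 632.8, -333.7,  144.3]), np.float64(4.153479534200801))
tip [ 524.6 -329.8  153. ] (array([ 525.8, -328.8,  150.7]), np.float64(0.3855117302620038))
```

View pics/crop2.png

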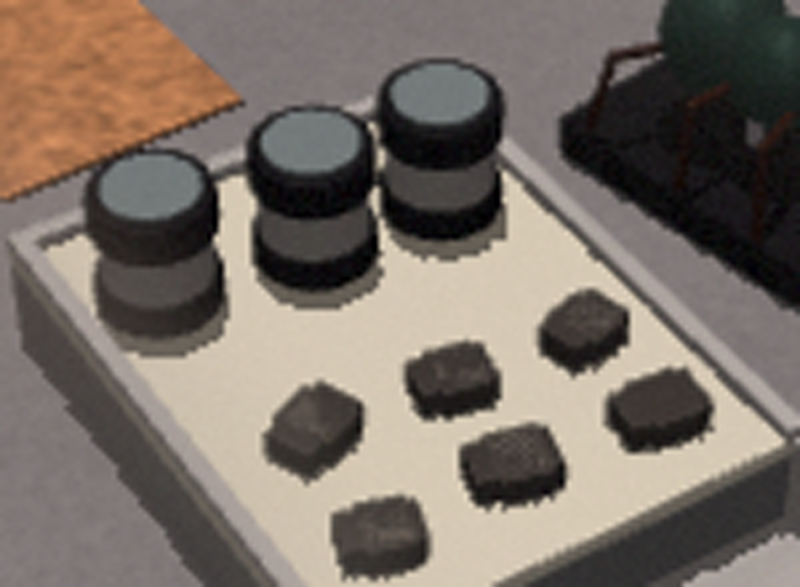

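>>> carry_out(targets=[{"x": 0.04, "y": -0.047, "az": 0.06, "hand": 1}, {"x": 0.08, "y": -0.094, "az": 0.12, "hand": 1}, {"x": 0.12, "y": -0.141, "az": 0.18, "hand": 1}, {"x": 0.16, "y": -0.188, "az": 0.24, "hand": 1}, {"x": 0.2, "y": -0.235, "az": 0.265, "hand": 1}], grip_force=30)

```text
invalid input at $.targets[0]: expected keys x, y, z, ax, ay, az, hand
```

>>> carry_out(targets=[{"x": 0.04, "y": -0.049, "z": -0.02, "hand": 1}, {"x": 0.08, "y": -0.098, "z": -0.06, "hand": 1}, {"x": 0.1257, "y": -0.1477, "z": -0.09, "hand": 1}, {"x": 0.1257, "y": -0.1477, "z": -0.09, "hand": 1}, {"x": 0.1257, "y": -0.1477, "z": -0.09, "hand": 1}])

```text
invalid input at $.targets[0]: expected keys x, y, z, ax, ay, az, hand
```

All keys are needed in each row.

>>> carry_out(targets=[{"x": 0.04, "y": -0.047, "z": 0, "ax": 0, "ay": 0, "az": 0.06, "hand": 1}, {"x": 0.08, "y": -0.094, "z": 0, "ax": 0, "ay": 0, "az": 0.12, "hand": 1}, {"x": 0.12, "y": -0.141, "z": 0, "ax": 0, "ay": 0, "az": 0.18, "hand": 1}, {"x": 0.16, "y": -0.188, "z": 0, "ax": 0, "ay": 0, "az": 0.24, "hand": 1}, {"x": 0.2, "y": -0.235, "z": 0, "ax": 0, "ay": 0, "az": 0.265, "hand": 1}], grip_force=30)

```text
time_s: 0.72
eef_pos: [366.4, 261.5, 231.2]
ee_rot: [0.707, 0.019, 0.707, -0.019]
force: [1.3, 0.7, -0.8]
grip_width: 1.0
```

>>> carry_out(targets=[{"x": 0.04, "y": -0.049, "z": -0.02, "ax": 0, "ay": 0, "az": 0, "hand": 1}, {"x": 0.08, "y": -0.098, "z": -0.06, "ax": 0, "ay": 0, "az": 0, "hand": 1}, {"x": 0.126, "y": -0.148, "z": -0.09, "ax": 0, "ay": 0, "az": 0, "hand": 1}, {"x": 0.126, "y": -0.148, "z": -0.09, "ax": 0, "ay": 0, "az": 0, "hand": 1}, {"x": 0.126, "y": -0.148, "z": -0.09, "ax": 0, "ay": 0, "az": 0, "hand": 1}])

```text
time_s: 1.35
eef_pos: [491.6, 114.1, 140.1]
ee_rot: [0.706, 0.021, 0.708, -0.021]
force: [-0.7, 0.4, -0.7]
grip_width: 1.004
```

>>> carry_out(targets=[{"x": 0, "y": 0.001, "z": -0.04, "ax": 0, "ay": 0, "az": 0, "hand": 1}, {"x": 0, "y": 0.001, "z": -0.075, "ax": 0, "ay": 0, "az": 0, "hand": 1}, {"x": 0, "y": 0.001, "z": -0.075, "ax": 0, "ay": 0, "az": 0, "hand": 1}, {"x": 0, "y": 0.001, "z": -0.075, "ax": 0, "ay": 0, "az": 0, "hand": -1}, {"x": 0, "y": 0.001, "z": -0.075, "ax": 0, "ay": 0, "az": 0, "hand": -1}])

```text
time_s: 1.98
eef_pos: [492.3, 116.5, 67.9]
ee_rot: [0.708, 0.02, 0.706, -0.02]
force: [-0.7, -0.1, -0.4]
grip_width: 0.601
```

>>> carry_out(targets=[{"x": 0, "y": 0, "z": 0, "ax": 0, "ay": 0, "az": 0, "hand": -1}, {"x": 0, "y": 0, "z": 0, "ax": 0, "ay": 0, "az": 0, "hand": -1}, {"x": 0, "y": 0, "z": 0.02, "ax": 0, "ay": 0, "az": 0, "hand": -1}, {"x": 0, "y": 0, "z": 0.05, "ax": 0, "ay": 0, "az": 0, "hand": -1}, {"x": 0, "y": 0, "z": 0.05, "ax": 0, "ay": 0, "az": 0, "hand": -1}])

```text
time_s: 2.6
eef_pos: [492.8, 116.3, 118.7]
ee_rot: [0.709, 0.02, 0.705, -0.02]
force: [-0.6, 0.4, -1.0]
grip_width: 0.575
```

```bash
python3 - <<'E'
from h import *
cv2.imwrite("pics/w1.png",np.hstack([cv2.resize(viewer.capture("wrist"),(400,300)),cv2.resize(viewer.capture("side")[150:390,150:470],(400,300))]))
E
```

```text
(no output)
```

View pics/w1.png

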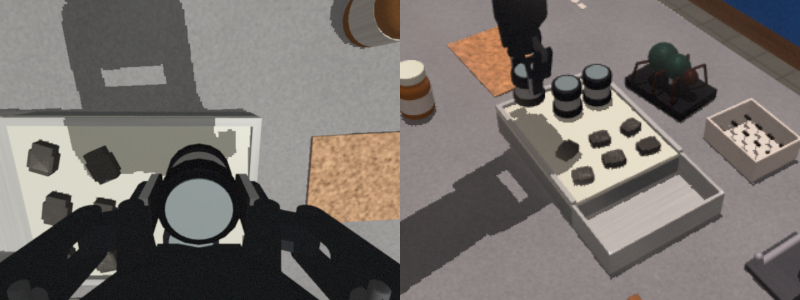

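>>> carry_out(targets=[{"x": 0.012, "y": 0.057, "z": 0, "ax": 0, "ay": 0, "az": 0, "hand": -1}, {"x": 0.024, "y": 0.114, "z": 0, "ax": 0, "ay": 0, "az": 0, "hand": -1}, {"x": 0.036, "y": 0.171, "z": 0, "ax": 0, "ay": 0, "az": 0, "hand": -1}, {"x": 0.048, "y": 0.228, "z": 0, "ax": 0, "ay": 0, "az": 0, "hand": -1}, {"x": 0.06, "y": 0.284, "z": 0, "ax": 0, "ay": 0, "az": 0, "hand": -1}])

```text
time_s: 3.32
eef_pos: [551.2, 401.9, 114.9]
ee_rot: [0.706, 0.019, 0.707, -0.02]
force: [-0.1, -0.6, 0.6]
grip_width: 0.572
```

>>> carry_out(targets=[{"x": 0, "y": 0, "z": 0, "ax": 0, "ay": 0, "az": 0, "hand": -1}, {"x": 0, "y": 0, "z": -0.045, "ax": 0, "ay": 0, "az": 0, "hand": -1}, {"x": 0, "y": 0, "z": -0.075, "ax": 0, "ay": 0, "az": 0, "hand": -1}, {"x": 0, "y": 0, "z": -0.089, "ax": 0, "ay": 0, "az": 0, "hand": -1}, {"x": 0, "y": 0, "z": -0.089, "ax": 0, "ay": 0, "az": 0, "hand": -1}])

```text
time_s: 3.95
eef_pos: [551.6, 399.4, 27.2]
ee_rot: [0.707, 0.02, 0.707, -0.02]
force: [0.3, -0.8, -1.3]
grip_width: 0.578
```

>>> carry_out(targets=[{"x": 0, "y": 0, "z": -0.0015, "ax": 0, "ay": 0, "az": 0, "hand": -1}, {"x": 0, "y": 0, "z": -0.0015, "ax": 0, "ay": 0, "az": 0, "hand": 0.5}, {"x": 0, "y": 0, "z": -0.0015, "ax": 0, "ay": 0, "az": 0, "hand": 1}, {"x": 0, "y": 0, "z": -0.0015, "ax": 0, "ay": 0, "az": 0, "hand": 1}, {"x": 0, "y": 0, "z": 0.01, "ax": 0, "ay": 0, "az": 0, "hand": 1}])

```text
time_s: 4.58
eef_pos: [551.1, 400.0, 37.0]
ee_rot: [0.706, 0.019, 0.707, -0.02]
force: [-0.1, 0.4, -0.4]
grip_width: 0.998
```

>>> carry_out(targets=[{"x": 0, "y": 0, "z": 0.06, "ax": 0, "ay": 0, "az": 0, "hand": 1}, {"x": 0, "y": -0.06, "z": 0.1, "ax": 0, "ay": 0, "az": 0, "hand": 1}, {"x": 0, "y": -0.12, "z": 0.104, "ax": 0, "ay": 0, "az": 0, "hand": 1}, {"x": 0, "y": -0.18, "z": 0.104, "ax": 0, "ay": 0, "az": 0, "hand": 1}, {"x": 0.002, "y": -0.24, "z": 0.104, "ax": 0, "ay": 0, "az": 0, "hand": 1}])

```text
time_s: 5.2
eef_pos: [553.5, 159.5, 142.6]
ee_rot: [0.707, 0.02, 0.706, -0.02]
force: [1.4, 0.7, 0.7]
grip_width: 1.002
```

>>> carry_out(targets=[{"x": 0, "y": -0.0575, "z": 0, "ax": 0, "ay": 0, "az": 0, "hand": 1}, {"x": 0, "y": -0.0575, "z": 0, "ax": 0, "ay": 0, "az": 0, "hand": 1}, {"x": 0, "y": -0.0575, "z": -0.04, "ax": 0, "ay": 0, "az": 0, "hand": 1}, {"x": 0, "y": -0.0575, "z": -0.074, "ax": 0, "ay": 0, "az": 0, "hand": 1}, {"x": 0, "y": -0.0575, "z": -0.074, "ax": 0, "ay": 0, "az": 0, "hand": 1}])

```text
time_s: 5.82
eef_pos: [552.4, 104.7, 66.0]
ee_rot: [0.705, 0.019, 0.708, -0.019]
force: [-0.2, -0.8, -0.1]
grip_width: 0.998
```

>>> carry_out(targets=[{"x": 0, "y": 0, "z": 0, "ax": 0, "ay": 0, "az": 0, "hand": -1}, {"x": 0, "y": 0, "z": 0, "ax": 0, "ay": 0, "az": 0, "hand": -1}, {"x": 0, "y": 0, "z": 0, "ax": 0, "ay": 0, "az": 0, "hand": -1}, {"x": 0, "y": 0, "z": 0.02, "ax": 0, "ay": 0, "az": 0, "hand": -1}, {"x": 0, "y": 0, "z": 0.05, "ax": 0, "ay": 0, "az": 0, "hand": -1}])

```text
time_s: 6.45
eef_pos: [553.3, 103.9, 118.2]
ee_rot: [0.707, 0.02, 0.707, -0.02]
force: [0.2, 0.1, -1.1]
grip_width: 0.576
```

>>> carry_out(targets=[{"x": -0.007, "y": 0.05, "z": 0, "ax": 0, "ay": 0, "az": 0, "hand": -1}, {"x": -0.014, "y": 0.1, "z": 0, "ax": 0, "ay": 0, "az": 0, "hand": -1}, {"x": -0.024, "y": 0.15, "z": 0, "ax": 0, "ay": 0, "az": 0, "hand": -1}, {"x": -0.0315, "y": 0.1975, "z": 0, "ax": 0, "ay": 0, "az": 0, "hand": -1}, {"x": -0.0315, "y": 0.1975, "z": 0, "ax": 0, "ay": 0, "az": 0, "hand": -1}])

```text
time_s: 7.08
eef_pos: [521.1, 304.2, 118.0]
ee_rot: [0.707, 0.019, 0.707, -0.018]
force: [-0.4, -0.5, -0.5]
grip_width: 0.575
```

>>> carry_out(targets=[{"x": 0, "y": 0, "z": -0.045, "ax": 0, "ay": 0, "az": 0, "hand": -1}, {"x": 0, "y": 0, "z": -0.075, "ax": 0, "ay": 0, "az": 0, "hand": -1}, {"x": 0, "y": 0, "z": -0.088, "ax": 0, "ay": 0, "az": 0, "hand": -1}, {"x": 0, "y": 0, "z": -0.0905, "ax": 0, "ay": 0, "az": 0, "hand": -1}, {"x": 0, "y": 0, "z": -0.0905, "ax": 0, "ay": 0, "az": 0, "hand": -1}])

```text
time_s: 7.7
eef_pos: [522.8, 301.2, 28.0]
ee_rot: [0.707, 0.02, 0.706, -0.02]
force: [-0.2, 0.3, -0.9]
grip_width: 0.574
```

>>> carry_out(targets=[{"x": 0, "y": 0, "z": -0.001, "ax": 0, "ay": 0, "az": 0, "hand": 0.5}, {"x": 0, "y": 0, "z": -0.001, "ax": 0, "ay": 0, "az": 0, "hand": 1}, {"x": 0, "y": 0, "z": -0.001, "ax": 0, "ay": 0, "az": 0, "hand": 1}, {"x": 0, "y": 0, "z": -0.001, "ax": 0, "ay": 0, "az": 0, "hand": 1}, {"x": 0, "y": 0, "z": 0.04, "ax": 0, "ay": 0, "az": 0, "hand": 1}])

```text
time_s: 8.32
eef_pos: [520.4, 300.7, 64.7]
ee_rot: [0.705, 0.019, 0.709, -0.02]
force: [1.2, -0.5, 1.3]
grip_width: 1.003
```

>>> carry_out(targets=[{"x": 0, "y": 0, "z": 0.06, "ax": 0, "ay": 0, "az": 0, "hand": 1}, {"x": 0.025, "y": -0.05, "z": 0.075, "ax": 0, "ay": 0, "az": 0, "hand": 1}, {"x": 0.05, "y": -0.1, "z": 0.075, "ax": 0, "ay": 0, "az": 0, "hand": 1}, {"x": 0.07, "y": -0.15, "z": 0.075, "ax": 0, "ay": 0, "az": 0, "hand": 1}, {"x": 0.087, "y": -0.203, "z": 0.075, "ax": 0, "ay": 0, "az": 0, "hand": 1}])

```text
time_s: 8.95
eef_pos: [609.5, 96.7, 141.8]
ee_rot: [0.707, 0.02, 0.707, -0.02]
force: [0.5, 0.3, -0.3]
grip_width: 1.0
```

```bash
python3 - <<'E'
from h import *
print(ctrl.sense()["eef_pos"])
cv2.imwrite("pics/w2.png",np.hstack([cv2.resize(viewer.capture("wrist"),(400,300)),cv2.resize(viewer.capture("side")[100:340,120:440],(400,300))]))
E
```

```text
[609.53767927  96.73648962 141.84116366]
```

View pics/w2.png

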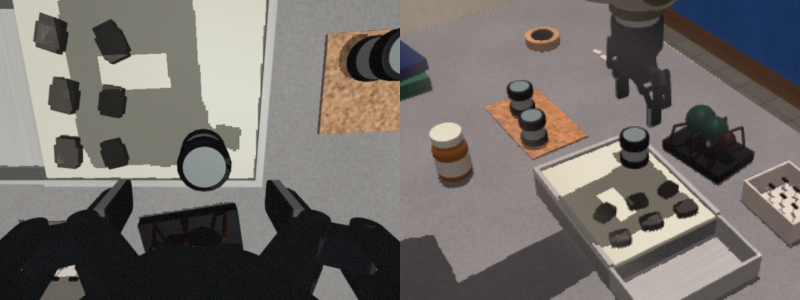

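```bash
python3 - <<'E'
from h import *
c=viewer.camera_info("wrist"); print(proj(c,[609.3,97.4,100])/1.6, onz(c,205*1.6,167*1.6,100))
E
```

```text
[203.94796257 161.6632386 ] [614.33775527  98.05765405 100.        ]
```

>>> carry_out(targets=[{"x": 0.002, "y": 0.001, "z": -0.04, "ax": 0, "ay": 0, "az": 0, "hand": 1}, {"x": 0.002, "y": 0.001, "z": -0.074, "ax": 0, "ay": 0, "az": 0, "hand": 1}, {"x": 0.002, "y": 0.001, "z": -0.0745, "ax": 0, "ay": 0, "az": 0, "hand": 1}, {"x": 0.002, "y": 0.001, "z": -0.0745, "ax": 0, "ay": 0, "az": 0, "hand": -1}, {"x": 0.002, "y": 0.001, "z": -0.0745, "ax": 0, "ay": 0, "az": 0, "hand": -1}])

```text
time_s: 9.68
eef_pos: [611.8, 99.6, 69.1]
ee_rot: [0.708, 0.02, 0.706, -0.02]
force: [0.1, -0.6, -0.5]
grip_width: 0.604
```

>>> carry_out(targets=[{"x": 0, "y": 0, "z": 0, "ax": 0, "ay": 0, "az": 0, "hand": -1}, {"x": 0, "y": 0, "z": 0.02, "ax": 0, "ay": 0, "az": 0, "hand": -1}, {"x": 0, "y": 0, "z": 0.05, "ax": 0, "ay": 0, "az": 0, "hand": -1}, {"x": -0.005, "y": 0.03, "z": 0.05, "ax": 0, "ay": 0, "az": 0, "hand": -1}, {"x": -0.01, "y": 0.08, "z": 0.05, "ax": 0, "ay": 0, "az": 0, "hand": -1}])

```text
time_s: 10.3
eef_pos: [601.4, 179.2, 118.5]
ee_rot: [0.707, 0.021, 0.706, -0.021]
force: [-0.9, 0.1, -1.6]
grip_width: 0.577
```

>>> carry_out(targets=[{"x": -0.01, "y": 0.06, "z": 0, "ax": 0, "ay": 0, "az": 0, "hand": -1}, {"x": -0.022, "y": 0.12, "z": 0, "ax": 0, "ay": 0, "az": 0, "hand": -1}, {"x": -0.022, "y": 0.122, "z": 0, "ax": 0, "ay": 0, "az": 0, "hand": -1}, {"x": -0.022, "y": 0.122, "z": -0.045, "ax": 0, "ay": 0, "az": 0, "hand": -1}, {"x": -0.022, "y": 0.122, "z": -0.08, "ax": 0, "ay": 0, "az": 0, "hand": -1}])

```text
time_s: 10.92
eef_pos: [579.1, 300.7, 36.5]
ee_rot: [0.707, 0.02, 0.707, -0.02]
force: [0.0, 0.1, -1.6]
grip_width: 0.575
```

>>> carry_out(targets=[{"x": 0, "y": 0, "z": -0.0095, "ax": 0, "ay": 0, "az": 0, "hand": -1}, {"x": 0, "y": 0, "z": -0.0105, "ax": 0, "ay": 0, "az": 0, "hand": -1}, {"x": 0, "y": 0, "z": -0.0115, "ax": 0, "ay": 0, "az": 0, "hand": 0.5}, {"x": 0, "y": 0, "z": -0.0115, "ax": 0, "ay": 0, "az": 0, "hand": 1}, {"x": 0, "y": 0, "z": -0.0115, "ax": 0, "ay": 0, "az": 0, "hand": 1}])

```text
time_s: 11.55
eef_pos: [579.2, 301.3, 26.1]
ee_rot: [0.707, 0.02, 0.707, -0.02]
force: [0.5, -0.6, 1.2]
grip_width: 0.998
```

>>> carry_out(targets=[{"x": 0, "y": 0, "z": 0, "ax": 0, "ay": 0, "az": 0, "hand": 1}, {"x": 0, "y": 0, "z": 0.06, "ax": 0, "ay": 0, "az": 0, "hand": 1}, {"x": 0, "y": 0, "z": 0.12, "ax": 0, "ay": 0, "az": 0, "hand": 1}, {"x": -0.01, "y": -0.03, "z": 0.17, "ax": 0, "ay": 0, "az": -0.15, "hand": 1}, {"x": -0.03, "y": -0.08, "z": 0.18, "ax": 0, "ay": 0, "az": -0.3, "hand": 1}])

```text
time_s: 12.18
eef_pos: [549.9, 221.3, 209.4]
ee_rot: [0.698, 0.127, 0.693, -0.125]
force: [0.0, -0.8, -0.0]
grip_width: 1.002
```

>>> carry_out(targets=[{"x": -0.018, "y": -0.057, "z": 0, "ax": 0, "ay": 0, "az": -0.15, "hand": 1}, {"x": -0.036, "y": -0.114, "z": 0, "ax": 0, "ay": 0, "az": -0.3, "hand": 1}, {"x": -0.054, "y": -0.171, "z": 0, "ax": 0, "ay": 0, "az": -0.45, "hand": 1}, {"x": -0.072, "y": -0.228, "z": 0, "ax": 0, "ay": 0, "az": -0.6, "hand": 1}, {"x": -0.09, "y": -0.285, "z": 0, "ax": 0, "ay": 0, "az": -0.75, "hand": 1}])

```text
time_s: 12.8
eef_pos: [458.2, -65.3, 206.1]
ee_rot: [0.601, 0.373, 0.601, -0.373]
force: [1.2, 0.3, -0.2]
grip_width: 0.999
```

>>> carry_out(targets=[{"x": -0.018, "y": -0.06, "z": 0, "ax": 0, "ay": 0, "az": -0.15, "hand": 1}, {"x": -0.036, "y": -0.12, "z": 0, "ax": 0, "ay": 0, "az": -0.3, "hand": 1}, {"x": -0.054, "y": -0.18, "z": 0, "ax": 0, "ay": 0, "az": -0.45, "hand": 1}, {"x": -0.066, "y": -0.225, "z": 0, "ax": 0, "ay": 0, "az": -0.61, "hand": 1}, {"x": -0.066, "y": -0.225, "z": 0, "ax": 0, "ay": 0, "az": -0.61, "hand": 1}])

```text
time_s: 13.42
eef_pos: [392.1, -291.1, 205.7]
ee_rot: [-0.461, -0.536, -0.461, 0.536]
force: [0.5, 0.5, 0.2]
grip_width: 1.001
```

```bash
python3 - <<'E'
from h import *
np.set_printoptions(precision=3,suppress=True)
s=ctrl.sense();print(s["eef_pos"],s["ee_rot"],s["joints"])
w=viewer.capture("wrist"); c=viewer.camera_info("wrist")
t=viewer.capture("top"); cv2.imwrite("pics/top3.png",t);cv2.imwrite("pics/wr3.png",w)
cv2.imwrite("pics/w3.png",np.hstack([cv2.resize(w,(400,300)),cv2.resize(t[190:370,150:390],(400,300))]))
for p in ([391.4,-275.6,128],[375.5,-379.6,128]): print(proj(c,p))
E
```

```text
[ 392.078 -291.064  205.678] [-0.461 -0.536 -0.461  0.536] [-0.879  0.255  1.645 -0.     1.242 -0.729]
[311.315 222.21 ]
[311.192 365.156]
```

View pics/w3.png

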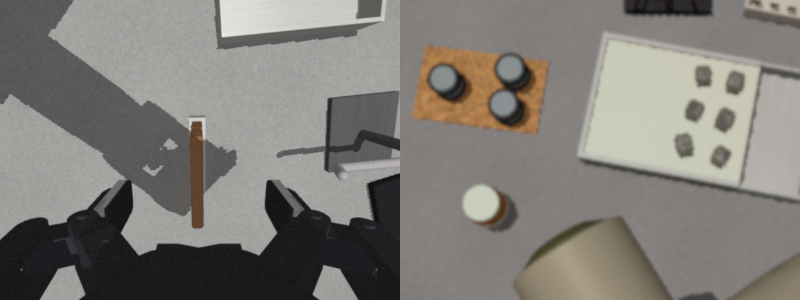

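```bash
python3 - <<'E'
from h import *
np.set_printoptions(precision=1,suppress=True)
w=cv2.imread("pics/wr3.png"); c=viewer.camera_info("wrist")
h,S,V=cv2.split(cv2.cvtColor(w,cv2.COLOR_BGR2HSV)); m=(h<18)&(S>110); m[:, :250]=0;m[:,380:]=0
for r in range(185,375,12): 
    x=np.flatnonzero(m[r]); print(r,(x.min(),x.max(),V[r,x].mean()) if len(x) else None, end=' ')
for p in((314,215),(316,365)): print(onz(c,*p,128))
E
```

```text
185 None 197 (np.int64(308), np.int64(321), np.float64(97.92857142857143)) 209 (np.int64(307), np.int64(322), np.float64(94.125)) 221 (np.int64(304), np.int64(323), np.float64(116.25)) 233 (np.int64(304), np.int64(323), np.float64(93.55)) 245 (np.int64(305), np.int64(323), np.float64(93.57894736842105)) 257 (np.int64(305), np.int64(323), np.float64(93.89473684210526)) 269 (np.int64(305), np.int64(323), np.float64(94.10526315789474)) 281 (np.int64(305), np.int64(324), np.float64(93.75)) 293 (np.int64(306), np.int64(324), np.float64(94.26315789473684)) 305 (np.int64(306), np.int64(324), np.float64(92.89473684210526)) 317 (np.int64(307), np.int64(323), np.float64(94.82352941176471)) 329 (np.int64(307), np.int64(323), np.float64(94.05882352941177)) 341 (np.int64(307), np.int64(324), np.float64(95.27777777777777)) 353 (np.int64(308), np.int64(324), np.float64(94.76470588235294)) 365 None [ 394.1 -270.2  128. ]
[ 379.5 -379.1  128. ]
```

>>> carry_out(targets=[{"x": -0.006, "y": -0.0355, "z": -0.02, "ax": 0, "ay": 0, "az": 0, "hand": 1}, {"x": -0.006, "y": -0.0355, "z": -0.06, "ax": 0, "ay": 0, "az": 0, "hand": 1}, {"x": -0.006, "y": -0.0355, "z": -0.1085, "ax": 0, "ay": 0, "az": 0, "hand": 1}, {"x": -0.006, "y": -0.0355, "z": -0.1085, "ax": 0, "ay": 0, "az": 0, "hand": 1}, {"x": -0.006, "y": -0.0355, "z": -0.1085, "ax": 0, "ay": 0, "az": 0, "hand": 0}], grip_force=60)

```text
time_s: 14.15
eef_pos: [388.0, -324.3, 99.2]
ee_rot: [-0.464, -0.534, -0.462, 0.535]
force: [-0.4, 0.4, 0.1]
grip_width: 0.816
```

>>> carry_out(targets=[{"x": 0, "y": 0, "z": 0, "ax": 0, "ay": 0, "az": 0, "hand": -1}, {"x": 0, "y": 0, "z": 0, "ax": 0, "ay": 0, "az": 0, "hand": -1}, {"x": 0, "y": 0, "z": 0, "ax": 0, "ay": 0, "az": 0, "hand": -1}, {"x": 0, "y": 0, "z": 0, "ax": 0, "ay": 0, "az": 0, "hand": -1}, {"x": 0, "y": 0, "z": 0, "ax": 0, "ay": 0, "az": 0, "hand": -1}])

```text
time_s: 14.78
eef_pos: [387.0, -324.3, 97.9]
ee_rot: [-0.463, -0.535, -0.462, 0.535]
force: [-1.9, 1.2, 6.9]
grip_width: 0.156
```

```bash
python3 - <<'E'
from h import *
np.set_printoptions(precision=2,suppress=True)
s=ctrl.sense();print(s["eef_pos"],s["ee_rot"],s["force"],s["grip_width"]*85)
# station-frame positions of chips from top3
t=cv2.imread("pics/top3.png");c=viewer.camera_info("top");V=t.max(2)
yy,xx=np.mgrid[:480,:640]; dk=(V<125)&(xx>300)&(xx<362)&(yy>222)&(yy<292)
a=np.radians(-3.2);R=np.array([[np.cos(a),-np.sin(a)],[np.sin(a),np.cos(a)]])
for r,b,A in blobs(dk,30): p=onz(c,*r[0],55)[:2]; print(A,p,R.T@(p-[546,-6.1]))
E
```

```text
[ 387.03 -324.32   97.87] [-0.46 -0.53 -0.46  0.53] [-1.89  1.19  6.91] 13.263564209754717
78.5 [485.95 -39.46] [-58.1  -36.66]
89.5 [495.36  17.59] [-51.89  20.83]
93.0 [542.8  -39.27] [ -1.34 -33.3 ]
77.0 [550.8    9.35] [ 3.93 15.69]
90.0 [602.36 -48.3 ] [ 58.62 -38.99]
75.0 [606.82   1.36] [60.31 10.84]
```

>>> carry_out(targets=[{"x": 0, "y": 0, "z": 0.03, "ax": 0, "ay": 0, "az": 0, "hand": -1}, {"x": 0, "y": 0, "z": 0.07, "ax": 0, "ay": 0, "az": 0, "hand": -1}, {"x": 0.005, "y": 0.02, "z": 0.1, "ax": 0, "ay": 0, "az": 0.1, "hand": -1}, {"x": 0.02, "y": 0.06, "z": 0.11, "ax": 0, "ay": 0, "az": 0.25, "hand": -1}, {"x": 0.04, "y": 0.1, "z": 0.11, "ax": 0, "ay": 0, "az": 0.4, "hand": -1}])

```text
time_s: 15.4
eef_pos: [427.3, -223.3, 207.9]
ee_rot: [0.561, 0.431, 0.56, -0.431]
force: [0.5, 0.2, -2.9]
grip_width: 0.156
```

>>> carry_out(targets=[{"x": 0.02, "y": 0.045, "z": 0, "ax": 0, "ay": 0, "az": 0.16, "hand": -1}, {"x": 0.04, "y": 0.09, "z": 0, "ax": 0, "ay": 0, "az": 0.32, "hand": -1}, {"x": 0.06, "y": 0.135, "z": 0, "ax": 0, "ay": 0, "az": 0.48, "hand": -1}, {"x": 0.08, "y": 0.18, "z": 0, "ax": 0, "ay": 0, "az": 0.64, "hand": -1}, {"x": 0.1, "y": 0.225, "z": 0, "ax": 0, "ay": 0, "az": 0.8, "hand": -1}])

```text
time_s: 16.02
eef_pos: [527.3, 2.4, 207.0]
ee_rot: [0.684, 0.179, 0.684, -0.179]
force: [0.6, -0.9, -2.0]
grip_width: 0.153
```

>>> carry_out(targets=[{"x": 0.02, "y": 0.03, "z": 0, "ax": 0, "ay": 0, "az": 0.16, "hand": -1}, {"x": 0.04, "y": 0.06, "z": 0, "ax": 0, "ay": 0, "az": 0.32, "hand": -1}, {"x": 0.053, "y": 0.062, "z": 0, "ax": 0, "ay": 0, "az": 0.46, "hand": -1}, {"x": 0.053, "y": 0.062, "z": 0, "ax": 0, "ay": 0, "az": 0.46, "hand": -1}, {"x": 0.053, "y": 0.062, "z": 0, "ax": 0, "ay": 0, "az": 0.46, "hand": -1}])

```text
time_s: 16.65
eef_pos: [579.5, 62.5, 207.0]
ee_rot: [0.706, 0.021, 0.707, -0.021]
force: [-0.1, -0.1, -2.2]
grip_width: 0.152
```

```bash
python3 - <<'E'
from h import *
np.set_printoptions(precision=3,suppress=True)
s=ctrl.sense();print(s["eef_pos"],s["ee_rot"],s["force"],s["joints"])
cv2.imwrite("pics/w4.png",np.hstack([cv2.resize(viewer.capture("wrist"),(400,300)),cv2.resize(viewer.capture("side")[120:390,190:550],(400,300))]))
E
```

```text
[579.485  62.495 207.008] [ 0.706  0.021  0.707 -0.021] [-0.096 -0.105 -2.173] [-0.093  0.459  1.352 -0.     1.332 -1.605]
```

View pics/w4.png

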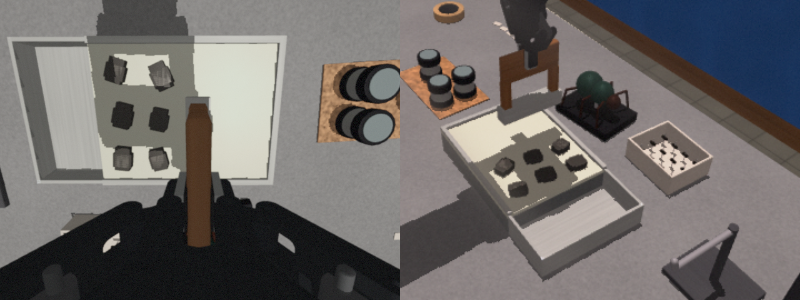

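>>> carry_out(targets=[{"x": -0.005, "y": 0.002, "z": -0.03, "ax": 0, "ay": 0, "az": 0, "hand": -1}, {"x": -0.005, "y": 0.002, "z": -0.055, "ax": 0, "ay": 0, "az": 0, "hand": -1}, {"x": -0.005, "y": 0.002, "z": -0.0625, "ax": 0, "ay": 0, "az": 0, "hand": -1}, {"x": -0.005, "y": 0.002, "z": -0.0625, "ax": 0, "ay": 0, "az": 0, "hand": -1}, {"x": -0.005, "y": 0.002, "z": -0.0625, "ax": 0, "ay": 0, "az": 0, "hand": -1}])

```text
time_s: 17.38
eef_pos: [575.6, 64.7, 146.0]
ee_rot: [0.708, 0.02, 0.706, -0.02]
force: [-0.1, -0.5, -2.3]
grip_width: 0.153
```

>>> carry_out(targets=[{"x": 0, "y": 0, "z": -0.001, "ax": 0, "ay": 0, "az": 0, "hand": -1}, {"x": 0, "y": 0, "z": -0.001, "ax": 0, "ay": 0, "az": 0, "hand": -1}, {"x": 0, "y": 0, "z": -0.001, "ax": 0, "ay": 0, "az": 0, "hand": -1}])

```text
time_s: 17.75
eef_pos: [575.1, 64.8, 143.9]
ee_rot: [0.707, 0.02, 0.707, -0.02]
force: [0.0, 0.5, -1.6]
grip_width: 0.153
```

>>> carry_out(targets=[{"x": 0, "y": 0, "z": -0.001, "ax": 0, "ay": 0, "az": 0, "hand": -1}, {"x": 0, "y": 0, "z": -0.001, "ax": 0, "ay": 0, "az": 0, "hand": -1}, {"x": 0, "y": 0, "z": -0.001, "ax": 0, "ay": 0, "az": 0, "hand": -1}])

```text
time_s: 18.12
eef_pos: [575.1, 64.8, 142.9]
ee_rot: [0.707, 0.02, 0.707, -0.02]
force: [-0.4, -0.2, -0.2]
grip_width: 0.15
```

>>> carry_out(targets=[{"x": -0.0007, "y": -0.012, "z": 0, "ax": 0, "ay": 0, "az": 0, "hand": -1}, {"x": -0.0014, "y": -0.024, "z": 0, "ax": 0, "ay": 0, "az": 0, "hand": -1}, {"x": -0.002, "y": -0.036, "z": 0, "ax": 0, "ay": 0, "az": 0, "hand": -1}, {"x": -0.0027, "y": -0.048, "z": 0, "ax": 0, "ay": 0, "az": 0, "hand": -1}, {"x": -0.0034, "y": -0.06, "z": 0, "ax": 0, "ay": 0, "az": 0, "hand": -1}])

```text
time_s: 18.75
eef_pos: [571.6, 4.0, 142.9]
ee_rot: [0.707, 0.02, 0.707, -0.02]
force: [0.0, 2.3, 1.2]
grip_width: 0.154
```

>>> carry_out(targets=[{"x": -0.0006, "y": -0.01, "z": 0, "ax": 0, "ay": 0, "az": 0, "hand": -1}, {"x": -0.0011, "y": -0.02, "z": 0, "ax": 0, "ay": 0, "az": 0, "hand": -1}, {"x": -0.0017, "y": -0.03, "z": 0, "ax": 0, "ay": 0, "az": 0, "hand": -1}, {"x": -0.0022, "y": -0.04, "z": 0, "ax": 0, "ay": 0, "az": 0, "hand": -1}, {"x": -0.0028, "y": -0.05, "z": 0, "ax": 0, "ay": 0, "az": 0, "hand": -1}])

```text
time_s: 19.38
eef_pos: [568.8, -45.8, 142.9]
ee_rot: [0.707, 0.02, 0.707, -0.02]
force: [0.5, 2.9, 2.0]
grip_width: 0.156
```

>>> carry_out(targets=[{"x": -0.0006, "y": -0.01, "z": 0, "ax": 0, "ay": 0, "az": 0, "hand": -1}, {"x": -0.0011, "y": -0.02, "z": 0, "ax": 0, "ay": 0, "az": 0, "hand": -1}, {"x": -0.0017, "y": -0.03, "z": 0, "ax": 0, "ay": 0, "az": 0, "hand": -1}, {"x": -0.0025, "y": -0.045, "z": 0, "ax": 0, "ay": 0, "az": 0, "hand": -1}, {"x": -0.0025, "y": -0.045, "z": 0, "ax": 0, "ay": 0, "az": 0, "hand": -1}])

```text
time_s: 20.0
eef_pos: [565.8, -91.8, 142.1]
ee_rot: [0.706, 0.02, 0.707, -0.021]
force: [0.8, 0.2, -2.0]
grip_width: 0.154
```

```bash
python3 - <<'E'
from h import *
cv2.imwrite("pics/w5.png",np.hstack([cv2.resize(viewer.capture("wrist"),(400,300)),cv2.resize(viewer.capture("side")[120:390,190:550],(400,300))]))
E
```

```text
(no output)
```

View pics/w5.png

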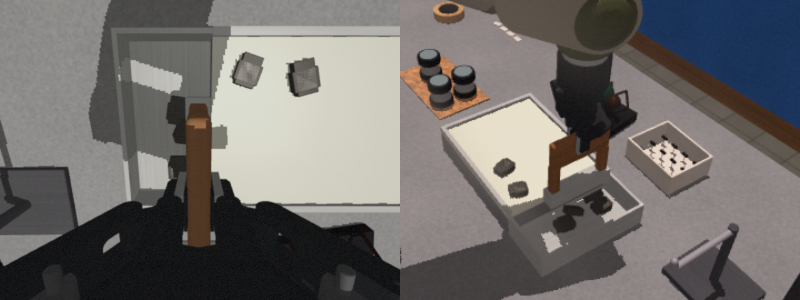

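>>> carry_out(targets=[{"x": 0, "y": 0, "z": 0.04, "ax": 0, "ay": 0, "az": 0, "hand": -1}, {"x": -0.01, "y": 0.04, "z": 0.05, "ax": 0, "ay": 0, "az": 0, "hand": -1}, {"x": -0.025, "y": 0.09, "z": 0.05, "ax": 0, "ay": 0, "az": 0, "hand": -1}, {"x": -0.045, "y": 0.14, "z": 0.05, "ax": 0, "ay": 0, "az": 0, "hand": -1}, {"x": -0.045, "y": 0.159, "z": 0.05, "ax": 0, "ay": 0, "az": 0, "hand": -1}])

```text
time_s: 20.72
eef_pos: [520.0, 71.2, 192.7]
ee_rot: [0.707, 0.019, 0.707, -0.019]
force: [0.5, -0.3, -3.5]
grip_width: 0.157
```

>>> carry_out(targets=[{"x": 0, "y": 0, "z": 0, "ax": 0, "ay": 0, "az": 0, "hand": -1}, {"x": 0, "y": 0, "z": -0.03, "ax": 0, "ay": 0, "az": 0, "hand": -1}, {"x": 0, "y": 0, "z": -0.047, "ax": 0, "ay": 0, "az": 0, "hand": -1}, {"x": 0, "y": 0, "z": -0.05, "ax": 0, "ay": 0, "az": 0, "hand": -1}, {"x": 0, "y": 0, "z": -0.05, "ax": 0, "ay": 0, "az": 0, "hand": -1}])

```text
time_s: 21.35
eef_pos: [521.8, 67.6, 142.7]
ee_rot: [0.707, 0.02, 0.707, -0.02]
force: [0.2, -0.3, -0.9]
grip_width: 0.153
```

>>> carry_out(targets=[{"x": -0.0007, "y": -0.012, "z": 0, "ax": 0, "ay": 0, "az": 0, "hand": -1}, {"x": -0.0014, "y": -0.024, "z": 0, "ax": 0, "ay": 0, "az": 0, "hand": -1}, {"x": -0.002, "y": -0.036, "z": 0, "ax": 0, "ay": 0, "az": 0, "hand": -1}, {"x": -0.0027, "y": -0.048, "z": 0, "ax": 0, "ay": 0, "az": 0, "hand": -1}, {"x": -0.0034, "y": -0.06, "z": 0, "ax": 0, "ay": 0, "az": 0, "hand": -1}])

```text
time_s: 21.98
eef_pos: [517.8, 7.9, 142.7]
ee_rot: [0.707, 0.02, 0.707, -0.02]
force: [0.8, -0.2, -3.6]
grip_width: 0.151
```

>>> carry_out(targets=[{"x": -0.0006, "y": -0.01, "z": 0, "ax": 0, "ay": 0, "az": 0, "hand": -1}, {"x": -0.0011, "y": -0.02, "z": 0, "ax": 0, "ay": 0, "az": 0, "hand": -1}, {"x": -0.0017, "y": -0.03, "z": 0, "ax": 0, "ay": 0, "az": 0, "hand": -1}, {"x": -0.0022, "y": -0.04, "z": 0, "ax": 0, "ay": 0, "az": 0, "hand": -1}, {"x": -0.0028, "y": -0.05, "z": 0, "ax": 0, "ay": 0, "az": 0, "hand": -1}])

```text
time_s: 22.6
eef_pos: [515.1, -41.8, 142.8]
ee_rot: [0.707, 0.02, 0.707, -0.02]
force: [-0.3, 0.1, -3.6]
grip_width: 0.15
```

>>> carry_out(targets=[{"x": -0.0006, "y": -0.01, "z": 0, "ax": 0, "ay": 0, "az": 0, "hand": -1}, {"x": -0.0011, "y": -0.02, "z": 0, "ax": 0, "ay": 0, "az": 0, "hand": -1}, {"x": -0.0017, "y": -0.03, "z": 0, "ax": 0, "ay": 0, "az": 0, "hand": -1}, {"x": -0.0027, "y": -0.048, "z": 0, "ax": 0, "ay": 0, "az": 0, "hand": -1}, {"x": -0.0027, "y": -0.048, "z": 0, "ax": 0, "ay": 0, "az": 0, "hand": -1}])

```text
time_s: 23.22
eef_pos: [512.4, -90.6, 142.8]
ee_rot: [0.707, 0.02, 0.707, -0.02]
force: [1.2, -0.5, -2.4]
grip_width: 0.154
```

>>> carry_out(targets=[{"x": 0, "y": 0, "z": 0.04, "ax": 0, "ay": 0, "az": 0, "hand": -1}, {"x": 0, "y": 0, "z": 0.09, "ax": 0, "ay": 0, "az": 0, "hand": -1}, {"x": -0.01, "y": 0.04, "z": 0.12, "ax": 0, "ay": 0, "az": 0, "hand": -1}, {"x": -0.02, "y": 0.09, "z": 0.12, "ax": 0, "ay": 0, "az": 0, "hand": -1}, {"x": -0.02, "y": 0.13, "z": 0.12, "ax": 0, "ay": 0, "az": 0, "hand": -1}])

```text
time_s: 23.85
eef_pos: [491.8, 42.5, 263.3]
ee_rot: [0.707, 0.02, 0.707, -0.02]
force: [0.9, -1.1, -3.1]
grip_width: 0.15
```

```bash
python3 - <<'E'
from h import *
t=viewer.capture("top");s=viewer.capture("side");cv2.imwrite("pics/t6.png",t)
cv2.imwrite("pics/w6.png",np.hstack([cv2.resize(t[190:370,230:470],(400,300)),cv2.resize(s[180:390,230:510],(400,300))]))
E
```

```text
(no output)
```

View pics/w6.png

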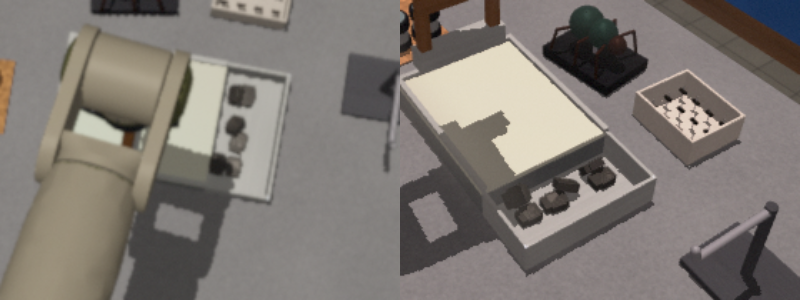

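>>> carry_out(targets=[{"x": 0, "y": -0.04, "z": 0, "ax": 0, "ay": 0, "az": -0.17, "hand": -1}, {"x": 0, "y": -0.08, "z": 0, "ax": 0, "ay": 0, "az": -0.34, "hand": -1}, {"x": 0, "y": -0.12, "z": 0, "ax": 0, "ay": 0, "az": -0.51, "hand": -1}, {"x": 0, "y": -0.16, "z": 0, "ax": 0, "ay": 0, "az": -0.68, "hand": -1}, {"x": -0.005, "y": -0.2, "z": 0, "ax": 0, "ay": 0, "az": -0.85, "hand": -1}])

```text
time_s: 24.58
eef_pos: [487.2, -161.0, 262.7]
ee_rot: [0.635, 0.311, 0.635, -0.311]
force: [0.2, -0.1, -1.3]
grip_width: 0.153
```

>>> carry_out(targets=[{"x": 0, "y": -0.04, "z": 0, "ax": 0, "ay": 0, "az": -0.17, "hand": -1}, {"x": 0, "y": -0.08, "z": 0, "ax": 0, "ay": 0, "az": -0.34, "hand": -1}, {"x": -0.007, "y": -0.12, "z": 0, "ax": 0, "ay": 0, "az": -0.51, "hand": -1}, {"x": -0.007, "y": -0.16, "z": 0, "ax": 0, "ay": 0, "az": -0.68, "hand": -1}, {"x": -0.007, "y": -0.171, "z": 0, "ax": 0, "ay": 0, "az": -0.7, "hand": -1}])

```text
time_s: 25.2
eef_pos: [479.6, -332.5, 262.1]
ee_rot: [-0.49, -0.51, -0.49, 0.51]
force: [0.1, 1.1, -3.0]
grip_width: 0.15
```

>>> carry_out(targets=[{"x": 0, "y": 0, "z": 0, "ax": 0, "ay": 0, "az": 0, "hand": -1}, {"x": 0, "y": 0, "z": -0.04, "ax": 0, "ay": 0, "az": 0, "hand": -1}, {"x": 0, "y": 0, "z": -0.079, "ax": 0, "ay": 0, "az": 0, "hand": -1}, {"x": 0, "y": 0, "z": -0.079, "ax": 0, "ay": 0, "az": 0, "hand": -1}, {"x": 0, "y": 0, "z": -0.079, "ax": 0, "ay": 0, "az": 0, "hand": -1}])

```text
time_s: 25.82
eef_pos: [481.1, -330.1, 185.8]
ee_rot: [0.492, 0.508, 0.491, -0.508]
force: [-0.0, -0.2, -2.1]
grip_width: 0.155
```

```bash
python3 - <<'E'
from h import *
np.set_printoptions(precision=1,suppress=True)
print(ctrl.sense()["eef_pos"])
w=viewer.capture("wrist");s=viewer.capture("side");cv2.imwrite("pics/s7.png",s);cv2.imwrite("pics/wr7.png",w)
c=viewer.camera_info("side")
print(proj(c,[555,-331,135]),proj(c,[525.5,-330,153]))
cv2.imwrite("pics/w7.png",np.hstack([cv2.resize(w,(400,300)),cv2.resize(s[240:420,340:580],(400,300),interpolation=2)]))
E
```

```text
[ 481.1 -330.1  185.8]
[449.8 352.1] [437.3 354.3]
```

View pics/w7.png

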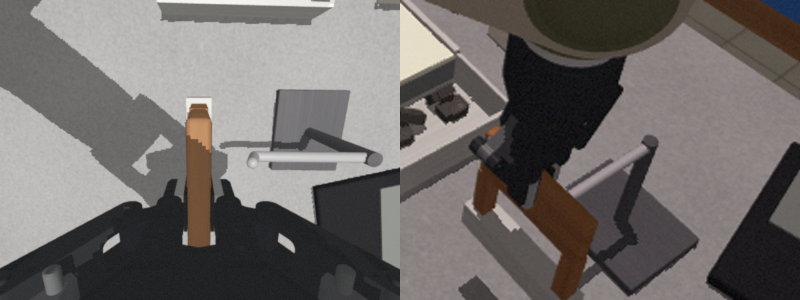

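```bash
python3 - <<'E'
from h import *
np.set_printoptions(precision=1,suppress=True)
c=viewer.camera_info("wrist"); g=lambda u,v,z:onz(c,u*1.6,v*1.6,z)
print("tip",g(253,160,148),"bar",g(320,157,135),"post",g(373,158,137))
print("grip ends top",g(200,119,214),g(200,245,214))
print("blade ends", g(199,98,115),g(199,245,115))
E
```

```text
tip [ 528.9 -328.   148. ] bar [ 593.6 -331.8  135. ] post [ 640.9 -333.7  137. ]
grip ends top [ 484.3 -281.3  214. ] [ 481.8 -358.4  214. ]
blade ends [ 484.4 -276.1  115. ] [ 478.9 -439.8  115. ]
```

>>> carry_out(targets=[{"x": 0.02, "y": 0, "z": 0, "ax": 0, "ay": 0, "az": 0, "hand": -1}, {"x": 0.04, "y": 0, "z": 0, "ax": 0, "ay": 0, "az": 0, "hand": -1}, {"x": 0.06, "y": 0, "z": 0, "ax": 0, "ay": 0, "az": 0, "hand": -1}, {"x": 0.08, "y": 0, "z": 0, "ax": 0, "ay": 0, "az": 0, "hand": -1}, {"x": 0.091, "y": 0, "z": 0, "ax": 0, "ay": 0, "az": 0, "hand": -1}])

```text
time_s: 26.55
eef_pos: [572.6, -330.1, 185.1]
ee_rot: [0.492, 0.509, 0.491, -0.508]
force: [-0.1, -0.2, -2.5]
grip_width: 0.153
```

>>> carry_out(targets=[{"x": 0, "y": 0, "z": 0, "ax": 0, "ay": 0, "az": 0, "hand": -1}, {"x": 0, "y": 0, "z": -0.015, "ax": 0, "ay": 0, "az": 0, "hand": -1}, {"x": 0, "y": 0, "z": -0.025, "ax": 0, "ay": 0, "az": 0, "hand": -1}, {"x": 0, "y": 0, "z": -0.028, "ax": 0, "ay": 0, "az": 0, "hand": -1}, {"x": 0, "y": 0, "z": -0.028, "ax": 0, "ay": 0, "az": 0, "hand": -1}])

```text
time_s: 27.18
eef_pos: [571.3, -330.2, 155.8]
ee_rot: [0.491, 0.509, 0.491, -0.509]
force: [0.6, -0.1, -2.8]
grip_width: 0.151
```

>>> carry_out(targets=[{"x": 0, "y": 0, "z": -0.001, "ax": 0, "ay": 0, "az": 0, "hand": -1}, {"x": 0, "y": 0, "z": -0.0015, "ax": 0, "ay": 0, "az": 0, "hand": -1}, {"x": 0, "y": 0, "z": -0.0015, "ax": 0, "ay": 0, "az": 0, "hand": -1}])

```text
time_s: 27.55
eef_pos: [571.5, -330.3, 154.7]
ee_rot: [0.491, 0.509, 0.491, -0.509]
force: [-0.8, 0.2, -0.5]
grip_width: 0.154
```

>>> carry_out(targets=[{"x": 0, "y": 0, "z": -0.001, "ax": 0, "ay": 0, "az": 0, "hand": -1}, {"x": 0, "y": 0, "z": -0.001, "ax": 0, "ay": 0, "az": 0, "hand": -1}, {"x": 0, "y": 0, "z": -0.001, "ax": 0, "ay": 0, "az": 0, "hand": -1}])

```text
time_s: 27.92
eef_pos: [571.6, -330.3, 154.5]
ee_rot: [0.492, 0.509, 0.491, -0.509]
force: [-1.8, 1.0, 4.8]
grip_width: 0.152
```

>>> carry_out(targets=[{"x": 0, "y": 0, "z": 0.001, "ax": 0, "ay": 0, "az": 0, "hand": -0.6}, {"x": 0, "y": 0, "z": 0.001, "ax": 0, "ay": 0, "az": 0, "hand": -0.4}, {"x": 0, "y": 0, "z": 0.001, "ax": 0, "ay": 0, "az": 0, "hand": -0.2}, {"x": 0, "y": 0, "z": 0.001, "ax": 0, "ay": 0, "az": 0, "hand": -0.2}, {"x": 0, "y": 0, "z": 0.001, "ax": 0, "ay": 0, "az": 0, "hand": -0.2}])

```text
time_s: 28.55
eef_pos: [571.4, -330.2, 154.2]
ee_rot: [-0.491, -0.509, -0.491, 0.509]
force: [0.5, 0.1, -0.1]
grip_width: 0.398
```

>>> carry_out(targets=[{"x": 0, "y": 0, "z": 0.02, "ax": 0, "ay": 0, "az": 0, "hand": -0.2}, {"x": 0, "y": 0, "z": 0.05, "ax": 0, "ay": 0, "az": 0, "hand": 0}, {"x": 0, "y": 0, "z": 0.1, "ax": 0, "ay": 0, "az": 0, "hand": 1}, {"x": -0.03, "y": 0.04, "z": 0.1, "ax": 0, "ay": 0, "az": 0.1, "hand": 1}, {"x": -0.06, "y": 0.09, "z": 0.1, "ax": 0, "ay": 0, "az": 0.25, "hand": 1}])

```text
time_s: 29.18
eef_pos: [510.6, -239.6, 254.4]
ee_rot: [0.552, 0.443, 0.551, -0.443]
force: [0.8, 0.5, 0.7]
grip_width: 1.0
```

>>> carry_out(targets=[{"x": 0, "y": 0.06, "z": 0, "ax": 0, "ay": 0, "az": 0.17, "hand": 1}, {"x": 0, "y": 0.12, "z": 0, "ax": 0, "ay": 0, "az": 0.34, "hand": 1}, {"x": 0, "y": 0.18, "z": 0, "ax": 0, "ay": 0, "az": 0.51, "hand": 1}, {"x": 0, "y": 0.24, "z": 0, "ax": 0, "ay": 0, "az": 0.68, "hand": 1}, {"x": 0.01, "y": 0.3, "z": 0, "ax": 0, "ay": 0, "az": 0.85, "hand": 1}])

```text
time_s: 29.8
eef_pos: [521.1, 61.7, 254.7]
ee_rot: [0.685, 0.175, 0.685, -0.175]
force: [0.2, 0.3, 0.6]
grip_width: 0.999
```

>>> carry_out(targets=[{"x": 0.012, "y": 0.06, "z": 0, "ax": 0, "ay": 0, "az": 0.17, "hand": 1}, {"x": 0.024, "y": 0.12, "z": 0, "ax": 0, "ay": 0, "az": 0.34, "hand": 1}, {"x": 0.036, "y": 0.18, "z": 0, "ax": 0, "ay": 0, "az": 0.45, "hand": 1}, {"x": 0.048, "y": 0.23, "z": 0, "ax": 0, "ay": 0, "az": 0.45, "hand": 1}, {"x": 0.05, "y": 0.24, "z": 0, "ax": 0, "ay": 0, "az": 0.45, "hand": 1}])

```text
time_s: 30.42
eef_pos: [571.1, 302.6, 253.5]
ee_rot: [0.707, 0.019, 0.707, -0.019]
force: [-1.4, -0.6, -0.1]
grip_width: 1.0
```

```bash
python3 - <<'E'
from h import *
np.set_printoptions(precision=1,suppress=True)
print(ctrl.sense()["eef_pos"],ctrl.sense()["joints"])
w=viewer.capture("wrist");s=viewer.capture("side");t=viewer.capture("top")
cv2.imwrite("pics/s8.png",s);cv2.imwrite("pics/wr8.png",w);cv2.imwrite("pics/t8.png",t)
cv2.imwrite("pics/w8.png",np.vstack([np.hstack([cv2.resize(w,(400,300)),cv2.resize(s[220:430,270:550],(400,300),interpolation=2)]),cv2.resize(t[190:340,150:510],(800,300),interpolation=2)]))
E
```

```text
[571.1 302.6 253.5] [ 0.3  0.6  1.   0.   1.5 -1.2]
```

View pics/w8.png

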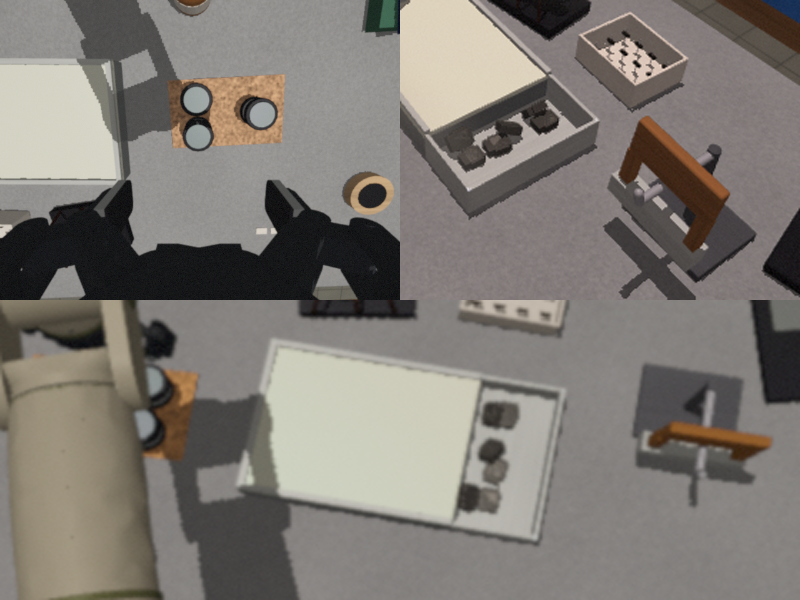

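```bash
python3 - <<'E'
from h import *
np.set_printoptions(precision=1,suppress=True)
c=viewer.camera_info("wrist")
for p in((196,98),(198,132),(262,112)): print(onz(c,p[0]*1.6,p[1]*1.6,59))
t=viewer.camera_info("top");s=viewer.camera_info("side")
f=lambda a,b,d,e:tri(t,(150+a*.45,190+(b-300)*.5),s,(270+(d-400)*.7,220+e*.7))
print(f(468,497,457,140), f(488,499,470,155))
im=cv2.imread("pics/s8.png"); cv2.imwrite("pics/c9.png",cv2.resize(im[280:350,290:390],(800,560),interpolation=2))
E
```

```text
[523.1 297.2  59. ]
[574.9 297.3  59. ]
[549.4 395.9  59. ]
(array([483.5, -88.8,  24.6]), np.float64(1.49804006530193)) (array([ 485.6, -112.8,   17.1]), np.float64(0.6441115446329073))
```

View pics/c9.png

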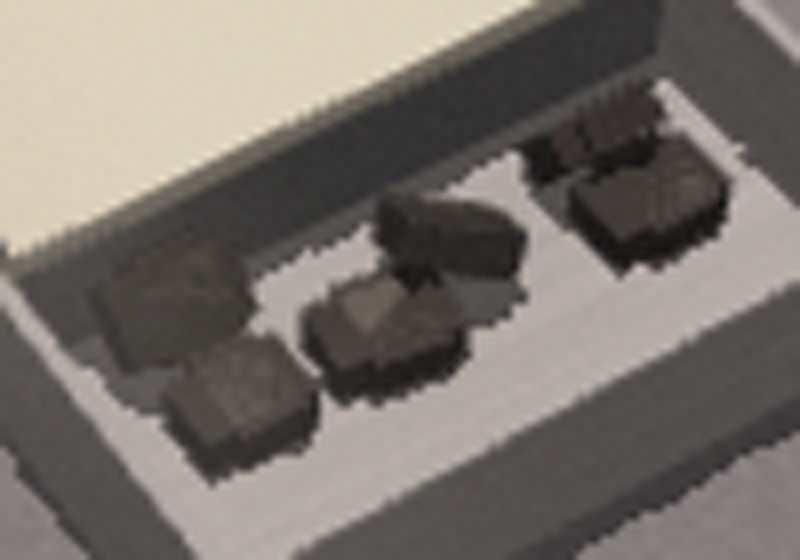

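>>> carry_out(targets=[{"x": 0.0065, "y": -0.0015, "z": -0.06, "ax": 0, "ay": 0, "az": 0, "hand": 1}, {"x": 0.0065, "y": -0.0015, "z": -0.12, "ax": 0, "ay": 0, "az": 0, "hand": 1}, {"x": 0.0065, "y": -0.0015, "z": -0.14, "ax": 0, "ay": 0, "az": 0, "hand": 1}, {"x": 0.0065, "y": -0.0015, "z": -0.14, "ax": 0, "ay": 0, "az": 0, "hand": 1}, {"x": 0.0065, "y": -0.0015, "z": -0.14, "ax": 0, "ay": 0, "az": 0, "hand": 1}], grip_force=30)

```text
time_s: 31.2
eef_pos: [578.8, 297.8, 116.3]
ee_rot: [0.708, 0.02, 0.706, -0.02]
force: [-0.7, -0.0, -0.1]
grip_width: 1.004
```

>>> carry_out(targets=[{"x": 0, "y": 0.001, "z": -0.05, "ax": 0, "ay": 0, "az": 0, "hand": 1}, {"x": 0, "y": 0.001, "z": -0.089, "ax": 0, "ay": 0, "az": 0, "hand": 1}, {"x": 0, "y": 0.001, "z": -0.089, "ax": 0, "ay": 0, "az": 0, "hand": 1}, {"x": 0, "y": 0.001, "z": -0.089, "ax": 0, "ay": 0, "az": 0, "hand": 1}, {"x": 0, "y": 0.001, "z": -0.089, "ax": 0, "ay": 0, "az": 0, "hand": -1}])

```text
time_s: 31.82
eef_pos: [579.1, 299.7, 27.8]
ee_rot: [0.708, 0.02, 0.706, -0.019]
force: [-0.4, -0.9, 0.6]
grip_width: 0.816
```

>>> carry_out(targets=[{"x": 0, "y": 0, "z": 0, "ax": 0, "ay": 0, "az": 0, "hand": -1}, {"x": 0, "y": 0, "z": 0, "ax": 0, "ay": 0, "az": 0, "hand": -1}, {"x": 0, "y": 0, "z": 0, "ax": 0, "ay": 0, "az": 0, "hand": -1}, {"x": 0, "y": 0, "z": 0, "ax": 0, "ay": 0, "az": 0, "hand": -1}, {"x": 0, "y": 0, "z": 0, "ax": 0, "ay": 0, "az": 0, "hand": -1}])

```text
time_s: 32.45
eef_pos: [578.5, 299.6, 26.8]
ee_rot: [0.708, 0.02, 0.706, -0.019]
force: [-0.9, -0.2, 5.1]
grip_width: 0.576
```

>>> carry_out(targets=[{"x": 0, "y": 0, "z": 0.04, "ax": 0, "ay": 0, "az": 0, "hand": -1}, {"x": 0, "y": 0, "z": 0.09, "ax": 0, "ay": 0, "az": 0, "hand": -1}, {"x": 0, "y": -0.05, "z": 0.09, "ax": 0, "ay": 0, "az": 0, "hand": -1}, {"x": 0.005, "y": -0.1, "z": 0.09, "ax": 0, "ay": 0, "az": 0, "hand": -1}, {"x": 0.0115, "y": -0.15, "z": 0.09, "ax": 0, "ay": 0, "az": 0, "hand": -1}])

```text
time_s: 33.08
eef_pos: [589.4, 147.9, 115.9]
ee_rot: [0.707, 0.02, 0.707, -0.02]
force: [0.6, -0.1, -0.8]
grip_width: 0.576
```

>>> carry_out(targets=[{"x": 0, "y": -0.04, "z": 0, "ax": 0, "ay": 0, "az": 0, "hand": -1}, {"x": 0, "y": -0.06, "z": 0, "ax": 0, "ay": 0, "az": 0, "hand": -1}, {"x": 0, "y": -0.06, "z": -0.03, "ax": 0, "ay": 0, "az": 0, "hand": -1}, {"x": 0, "y": -0.06, "z": -0.047, "ax": 0, "ay": 0, "az": 0, "hand": -1}, {"x": 0, "y": -0.06, "z": -0.047, "ax": 0, "ay": 0, "az": 0, "hand": -1}])

```text
time_s: 33.7
eef_pos: [589.2, 90.0, 67.7]
ee_rot: [0.706, 0.019, 0.707, -0.019]
force: [-0.2, -1.3, -1.5]
grip_width: 0.578
```

>>> carry_out(targets=[{"x": 0, "y": 0, "z": -0.001, "ax": 0, "ay": 0, "az": 0, "hand": -1}, {"x": 0, "y": 0, "z": -0.001, "ax": 0, "ay": 0, "az": 0, "hand": -1}, {"x": 0, "y": 0, "z": -0.001, "ax": 0, "ay": 0, "az": 0, "hand": -1}])

```text
time_s: 34.08
eef_pos: [589.5, 89.5, 67.5]
ee_rot: [0.707, 0.02, 0.707, -0.02]
force: [-0.0, 0.2, -2.2]
grip_width: 0.575
```

>>> carry_out(targets=[{"x": 0, "y": 0, "z": -0.001, "ax": 0, "ay": 0, "az": 0, "hand": -1}, {"x": 0, "y": 0, "z": -0.001, "ax": 0, "ay": 0, "az": 0, "hand": -1}, {"x": 0, "y": 0, "z": -0.001, "ax": 0, "ay": 0, "az": 0, "hand": 0.5}, {"x": 0, "y": 0, "z": -0.001, "ax": 0, "ay": 0, "az": 0, "hand": 1}, {"x": 0, "y": 0, "z": -0.001, "ax": 0, "ay": 0, "az": 0, "hand": 1}])

```text
time_s: 34.7
eef_pos: [589.4, 89.3, 66.3]
ee_rot: [0.707, 0.02, 0.707, -0.02]
force: [-0.8, -0.2, 0.7]
grip_width: 1.002
```

>>> carry_out(targets=[{"x": 0, "y": 0, "z": 0.02, "ax": 0, "ay": 0, "az": 0, "hand": 1}, {"x": 0, "y": 0, "z": 0.06, "ax": 0, "ay": 0, "az": 0, "hand": 1}, {"x": -0.01, "y": 0.04, "z": 0.08, "ax": 0, "ay": 0, "az": 0, "hand": 1}, {"x": -0.03, "y": 0.09, "z": 0.08, "ax": 0, "ay": 0, "az": 0, "hand": 1}, {"x": -0.05, "y": 0.14, "z": 0.06, "ax": 0, "ay": 0, "az": 0, "hand": 1}])

```text
time_s: 35.33
eef_pos: [539.6, 230.8, 127.6]
ee_rot: [0.708, 0.02, 0.706, -0.02]
force: [0.8, 0.9, -0.3]
grip_width: 0.999
```

>>> carry_out(targets=[{"x": -0.0165, "y": 0.06, "z": -0.02, "ax": 0, "ay": 0, "az": 0, "hand": 1}, {"x": -0.0165, "y": 0.07, "z": -0.02, "ax": 0, "ay": 0, "az": 0, "hand": 1}, {"x": -0.0165, "y": 0.07, "z": -0.02, "ax": 0, "ay": 0, "az": 0, "hand": 1}, {"x": -0.0165, "y": 0.07, "z": -0.06, "ax": 0, "ay": 0, "az": 0, "hand": 1}, {"x": -0.0165, "y": 0.07, "z": -0.095, "ax": 0, "ay": 0, "az": 0, "hand": 1}])

```text
time_s: 35.95
eef_pos: [524.1, 297.6, 31.1]
ee_rot: [0.707, 0.021, 0.706, -0.02]
force: [1.0, -0.4, -0.2]
grip_width: 0.996
```

>>> carry_out(targets=[{"x": 0, "y": 0, "z": -0.005, "ax": 0, "ay": 0, "az": 0, "hand": 1}, {"x": 0, "y": 0, "z": -0.005, "ax": 0, "ay": 0, "az": 0, "hand": 1}])

```text
time_s: 36.2
eef_pos: [524.1, 298.7, 27.6]
ee_rot: [0.707, 0.02, 0.706, -0.02]
force: [0.0, -0.3, 0.4]
grip_width: 1.004
```

>>> carry_out(targets=[{"x": 0, "y": 0, "z": 0, "ax": 0, "ay": 0, "az": 0, "hand": -1}, {"x": 0, "y": 0, "z": 0, "ax": 0, "ay": 0, "az": 0, "hand": -1}, {"x": 0, "y": 0, "z": 0, "ax": 0, "ay": 0, "az": 0, "hand": -1}, {"x": 0, "y": 0, "z": 0, "ax": 0, "ay": 0, "az": 0, "hand": -1}, {"x": 0, "y": 0, "z": 0.04, "ax": 0, "ay": 0, "az": 0, "hand": -1}])

```text
time_s: 36.83
eef_pos: [521.5, 298.8, 64.8]
ee_rot: [0.705, 0.019, 0.709, -0.02]
force: [0.8, -0.6, -1.0]
grip_width: 0.575
```

>>> carry_out(targets=[{"x": 0, "y": 0, "z": 0.05, "ax": 0, "ay": 0, "az": 0, "hand": -1}, {"x": -0.005, "y": -0.05, "z": 0.05, "ax": 0, "ay": 0, "az": 0, "hand": -1}, {"x": -0.01, "y": -0.1, "z": 0.05, "ax": 0, "ay": 0, "az": 0, "hand": -1}, {"x": -0.015, "y": -0.15, "z": 0.05, "ax": 0, "ay": 0, "az": 0, "hand": -1}, {"x": -0.024, "y": -0.2, "z": 0.05, "ax": 0, "ay": 0, "az": 0, "hand": -1}])

```text
time_s: 37.45
eef_pos: [498.7, 97.8, 116.8]
ee_rot: [0.707, 0.02, 0.706, -0.02]
force: [-0.2, 0.4, -0.3]
grip_width: 0.572
```

>>> carry_out(targets=[{"x": 0, "y": -0.009, "z": 0, "ax": 0, "ay": 0, "az": 0, "hand": -1}, {"x": 0, "y": -0.009, "z": -0.03, "ax": 0, "ay": 0, "az": 0, "hand": -1}, {"x": 0, "y": -0.009, "z": -0.047, "ax": 0, "ay": 0, "az": 0, "hand": -1}, {"x": 0, "y": -0.009, "z": -0.048, "ax": 0, "ay": 0, "az": 0, "hand": -1}, {"x": 0, "y": -0.009, "z": -0.048, "ax": 0, "ay": 0, "az": 0, "hand": -1}])

```text
time_s: 38.08
eef_pos: [499.1, 90.8, 68.6]
ee_rot: [0.707, 0.02, 0.707, -0.019]
force: [0.1, 0.1, -1.5]
grip_width: 0.576
```

>>> carry_out(targets=[{"x": 0, "y": 0, "z": -0.001, "ax": 0, "ay": 0, "az": 0, "hand": -1}, {"x": 0, "y": 0, "z": -0.0015, "ax": 0, "ay": 0, "az": 0, "hand": -1}, {"x": 0, "y": 0, "z": -0.0015, "ax": 0, "ay": 0, "az": 0, "hand": 0.5}, {"x": 0, "y": 0, "z": -0.0015, "ax": 0, "ay": 0, "az": 0, "hand": 1}, {"x": 0, "y": 0, "z": -0.0015, "ax": 0, "ay": 0, "az": 0, "hand": 1}])

```text
time_s: 38.7
eef_pos: [498.9, 90.3, 66.8]
ee_rot: [0.707, 0.02, 0.707, -0.02]
force: [-0.1, 0.5, -0.6]
grip_width: 0.999
```

>>> carry_out(targets=[{"x": 0, "y": 0, "z": 0.02, "ax": 0, "ay": 0, "az": 0, "hand": 1}, {"x": 0, "y": 0, "z": 0.06, "ax": 0, "ay": 0, "az": 0, "hand": 1}, {"x": 0.01, "y": 0.06, "z": 0.06, "ax": 0, "ay": 0, "az": 0, "hand": 1}, {"x": 0.02, "y": 0.12, "z": 0.06, "ax": 0, "ay": 0, "az": 0, "hand": 1}, {"x": 0.03, "y": 0.18, "z": 0.06, "ax": 0, "ay": 0, "az": 0, "hand": 1}])

```text
time_s: 39.33
eef_pos: [529.1, 272.1, 126.9]
ee_rot: [0.707, 0.02, 0.707, -0.02]
force: [0.1, 0.6, -0.5]
grip_width: 1.001
```

>>> carry_out(targets=[{"x": 0.01, "y": 0.06, "z": -0.02, "ax": 0, "ay": 0, "az": 0, "hand": 1}, {"x": 0.021, "y": 0.12, "z": -0.02, "ax": 0, "ay": 0, "az": 0, "hand": 1}, {"x": 0.021, "y": 0.1275, "z": -0.02, "ax": 0, "ay": 0, "az": 0, "hand": 1}, {"x": 0.021, "y": 0.1275, "z": -0.02, "ax": 0, "ay": 0, "az": 0, "hand": 1}, {"x": 0.021, "y": 0.1275, "z": -0.07, "ax": 0, "ay": 0, "az": 0, "hand": 1}])

```text
time_s: 39.95
eef_pos: [552.4, 397.5, 60.4]
ee_rot: [0.709, 0.021, 0.704, -0.019]
force: [0.0, 0.7, -1.0]
grip_width: 1.0
```

>>> carry_out(targets=[{"x": 0, "y": 0, "z": -0.02, "ax": 0, "ay": 0, "az": 0, "hand": 1}, {"x": 0, "y": 0, "z": -0.03, "ax": 0, "ay": 0, "az": 0, "hand": 1}, {"x": 0, "y": 0, "z": -0.03, "ax": 0, "ay": 0, "az": 0, "hand": 1}])

```text
time_s: 40.33
eef_pos: [550.3, 397.6, 27.4]
ee_rot: [0.707, 0.02, 0.707, -0.02]
force: [-0.7, 0.3, -0.1]
grip_width: 1.007
```

>>> carry_out(targets=[{"x": 0, "y": 0, "z": 0, "ax": 0, "ay": 0, "az": 0, "hand": -1}, {"x": 0, "y": 0, "z": 0, "ax": 0, "ay": 0, "az": 0, "hand": -1}, {"x": 0, "y": 0, "z": 0, "ax": 0, "ay": 0, "az": 0, "hand": -1}, {"x": 0, "y": 0, "z": 0, "ax": 0, "ay": 0, "az": 0, "hand": -1}, {"x": 0, "y": 0, "z": 0.04, "ax": 0, "ay": 0, "az": 0, "hand": -1}])

```text
time_s: 40.95
eef_pos: [548.4, 397.0, 64.3]
ee_rot: [0.705, 0.019, 0.709, -0.021]
force: [0.2, -0.1, -0.4]
grip_width: 0.575
```

>>> carry_out(targets=[{"x": 0, "y": 0, "z": 0.05, "ax": 0, "ay": 0, "az": 0, "hand": -1}, {"x": 0, "y": -0.03, "z": 0.09, "ax": 0, "ay": 0, "az": 0, "hand": -1}, {"x": 0, "y": -0.09, "z": 0.09, "ax": 0, "ay": 0, "az": 0, "hand": -1}, {"x": 0, "y": -0.15, "z": 0.09, "ax": 0, "ay": 0, "az": 0, "hand": -1}, {"x": -0.006, "y": -0.21, "z": 0.09, "ax": 0, "ay": 0, "az": 0, "hand": -1}])

```text
time_s: 41.58
eef_pos: [543.6, 185.9, 156.8]
ee_rot: [0.707, 0.02, 0.707, -0.02]
force: [0.8, -0.4, -0.6]
grip_width: 0.576
```

>>> carry_out(targets=[{"x": 0, "y": -0.06, "z": 0, "ax": 0, "ay": 0, "az": 0, "hand": -1}, {"x": 0, "y": -0.12, "z": 0, "ax": 0, "ay": 0, "az": 0, "hand": -1}, {"x": 0, "y": -0.17, "z": 0, "ax": 0, "ay": 0, "az": 0, "hand": -1}, {"x": 0, "y": -0.1875, "z": 0, "ax": 0, "ay": 0, "az": 0, "hand": -1}, {"x": 0, "y": -0.1875, "z": 0, "ax": 0, "ay": 0, "az": 0, "hand": -1}])

```text
time_s: 42.2
eef_pos: [543.9, 0.0, 156.8]
ee_rot: [0.707, 0.02, 0.707, -0.02]
force: [0.1, 0.1, -0.6]
grip_width: 0.573
```

>>> carry_out(targets=[{"x": 0, "y": 0, "z": -0.04, "ax": 0, "ay": 0, "az": 0, "hand": -1}, {"x": 0, "y": 0, "z": -0.075, "ax": 0, "ay": 0, "az": 0, "hand": -1}, {"x": 0, "y": 0, "z": -0.088, "ax": 0, "ay": 0, "az": 0, "hand": -1}, {"x": 0, "y": 0, "z": -0.088, "ax": 0, "ay": 0, "az": 0, "hand": -1}, {"x": 0, "y": 0, "z": -0.088, "ax": 0, "ay": 0, "az": 0, "hand": -1}])

```text
time_s: 42.82
eef_pos: [544.4, 1.0, 69.5]
ee_rot: [0.707, 0.019, 0.706, -0.019]
force: [0.6, -0.5, -0.3]
grip_width: 0.573
```

>>> carry_out(targets=[{"x": 0, "y": 0, "z": -0.001, "ax": 0, "ay": 0, "az": 0, "hand": -1}, {"x": 0, "y": 0, "z": -0.0015, "ax": 0, "ay": 0, "az": 0, "hand": -1}, {"x": 0, "y": 0, "z": -0.0015, "ax": 0, "ay": 0, "az": 0, "hand": 0.5}, {"x": 0, "y": 0, "z": -0.0015, "ax": 0, "ay": 0, "az": 0, "hand": 1}, {"x": 0, "y": 0, "z": -0.0015, "ax": 0, "ay": 0, "az": 0, "hand": 1}])

```text
time_s: 43.45
eef_pos: [543.9, 0.3, 67.3]
ee_rot: [0.707, 0.02, 0.707, -0.02]
force: [0.8, -0.2, -0.5]
grip_width: 0.997
```

>>> carry_out(targets=[{"x": 0, "y": 0, "z": 0.02, "ax": 0, "ay": 0, "az": 0, "hand": 1}, {"x": 0, "y": 0, "z": 0.07, "ax": 0, "ay": 0, "az": 0, "hand": 1}, {"x": 0, "y": 0, "z": 0.13, "ax": 0, "ay": 0, "az": 0, "hand": 1}, {"x": -0.02, "y": 0.05, "z": 0.16, "ax": 0, "ay": 0, "az": 0, "hand": 1}, {"x": -0.04, "y": 0.1, "z": 0.16, "ax": 0, "ay": 0, "az": 0, "hand": 1}])

```text
time_s: 44.08
eef_pos: [504.3, 101.2, 229.7]
ee_rot: [0.709, 0.02, 0.705, -0.02]
force: [-0.0, 0.1, -1.3]
grip_width: 1.008
```

>>> carry_out(targets=[{"x": -0.02, "y": 0.055, "z": 0, "ax": 0, "ay": 0, "az": 0, "hand": 1}, {"x": -0.04, "y": 0.11, "z": 0, "ax": 0, "ay": 0, "az": 0, "hand": 1}, {"x": -0.06, "y": 0.165, "z": 0, "ax": 0, "ay": 0, "az": 0, "hand": 1}, {"x": -0.08, "y": 0.2, "z": 0, "ax": 0, "ay": 0, "az": 0, "hand": 1}, {"x": -0.1, "y": 0.22, "z": 0, "ax": 0, "ay": 0, "az": 0, "hand": 1}])

```text
time_s: 44.7
eef_pos: [402.9, 321.8, 227.2]
ee_rot: [0.707, 0.019, 0.707, -0.019]
force: [0.6, -0.1, -0.2]
grip_width: 1.0
```

>>> carry_out(targets=[{"x": 0, "y": 0, "z": 0, "ax": 0, "ay": 0, "az": 0, "hand": 1}, {"x": 0, "y": 0, "z": 0, "ax": 0, "ay": 0, "az": 0, "hand": 1}, {"x": 0, "y": 0, "z": 0, "ax": 0, "ay": 0, "az": 0, "hand": 1}])

```text
time_s: 45.08
eef_pos: [404.6, 319.6, 227.3]
ee_rot: [0.707, 0.02, 0.707, -0.02]
force: [-0.4, -0.7, -0.6]
grip_width: 1.001
```

```bash
python3 - <<'E'
from h import *
np.set_printoptions(precision=1,suppress=True)
print(ctrl.sense()["eef_pos"],ctrl.sense()["time_s"])
s=viewer.capture("side");t=viewer.capture("top");cv2.imwrite("pics/t10.png",t);cv2.imwrite("pics/s10.png",s)
cv2.imwrite("pics/f.png",np.vstack([cv2.resize(s[170:430,200:560],(800,400),interpolation=2)[:, :],cv2.resize(t[190:310,240:500],(800,200),interpolation=2)]))
E
```

```text
[404.6 319.6 227.3] 45.075
```

View pics/f.png

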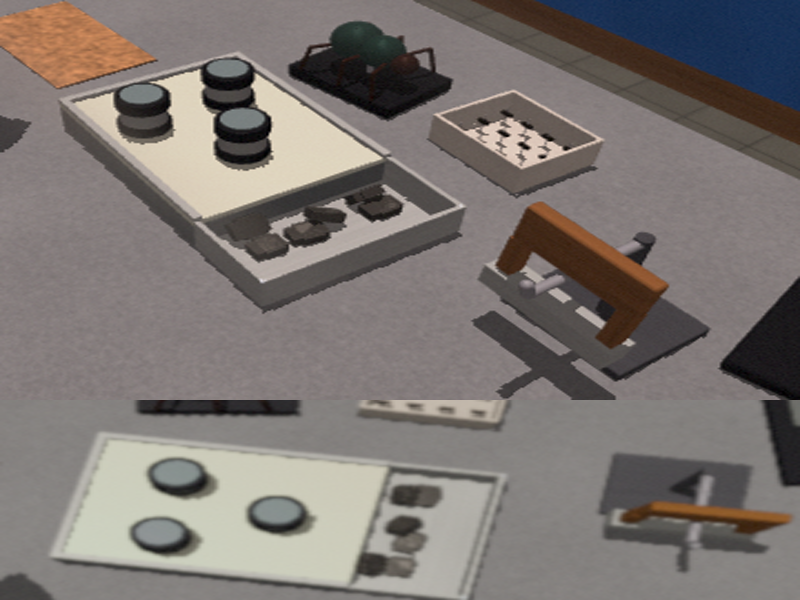

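```bash
python3 -c "
from rig import finish_job
print(finish_job())"
```

```text
the job is handed in; nothing more can be done
None
```

The job is done and handed in at about 45 s of the 210 s allowed. `finish_job` gives no verdict, so the result rests on my last camera checks.

**What I did:**
1. I moved the three loupes to the cork pad.
2. I wiped all six chips into the trough with two overlapping passes of the scraper.
3. I hung the scraper on the hook.
4. I stood the loupes back on the clean board.

**What the last top and side pictures showed:**
- **Loupes:** all three stand upright inside the rims, and the gripper is clear of everything.
- **Chips:** six lie in the trough and none are left on the board. One leans against the board's end wall; I measured its centre about 25 mm above the bench, under the 36 mm limit.
- **Scraper:** it hangs with the hook bar through its window.
- **Bystanders:** the beetle model and specimen tray look undisturbed. The jar was outside the last crop; I last saw it in place while the loupes were being parked, and later moves passed over that area well above it.

I saw nothing knocked aside during the run, and no check failed. Position estimates from different cameras mostly differed by 2–5 mm, the hook post by about 9 mm. I took in-between values, and every grasp and placement held.

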